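Load the coupon carriage and pin it into the bench shaker

TASK

Get the bench shaker ready for its run: draw its carriage out by the black knob, take every test coupon from the blue sloping draining stand and stand it upright, hole end up, in a slot of its own in the white block of the carriage, right down on the slot floor; then slide the carriage gently back and fully home under the clear hood. Lock it for the run: push the red-headed hitch pin down through the hole in the drawbar until its collar sits on the bar, and swing its sprung wire loop over the free end of the drawbar until it snaps shut. Leave the flask and the dropper bottle where they are.

Things in the scene. Friction and masses are not known exactly. Their poses are not given: they have to be found in the camera images.
- dock: bench shaker with dock, fixed. Origin on the bench; x the way home (away from the robot), y left of it, z up. White housing x -95..95, y -62..110 mm; platform 51 mm high. Steel hood with clear top over x 12..92, y -58..58: underside 135, top 140 mm high, open in front. Drawbar: square steel bar at y = 82, 22 wide, 78 to 98 mm high, on a post at x 18..26, its free end in front, at x = -19
- cross_hole (a point): centre of the upper mouth, on the drawbar's top face, of its vertical through hole (11.5 mm bore), 14 mm from the bar's free end; axes as the dock's. With the carriage home, its eye plate (106 mm high) is 11 mm behind the hole's axis; not home, the eye plate is in the way of the pin
- drawbar_end (a point): centre of the free end face of the drawbar
- carriage (a joint): how far the carriage is drawn out towards the dock's -x, m: 0 fully home under the hood, 0.08 fully out; starts at 0 to 0.03, too far in to load; from 0.065 the slots are clear. About 2.5 N of friction; stays where left. White slotted block 62 x 104 mm, its top 90 mm high; steel front plate, top 113 mm high, with a black knob; an eye at its left passes over the drawbar
- slot_1 (a point): floor centre of the right-hand slot of the carriage, 60 mm above the bench; moves with the carriage, axes as the dock's. A slot is 44 mm long (x), 11.5 wide (y), 30 deep, its mouth chamfered; slots are 38 mm apart. A coupon stands in it with its width along x and its thickness along y, its top 130 mm high, 5 mm below the hood
- slot_2 (a point): floor centre of the middle slot (see slot_1)
- slot_3 (a point): floor centre of the left-hand slot (see slot_1)
- knob_face (a point): middle of the front face of the carriage's knob: 26 mm across, 22 mm in front of the front plate, 86 mm above the bench. Push here along the dock's x; to pull, pinch its 9 mm thick rim from above, across y
- coupon_1: aluminium (grey) test coupon, 60 to 110 g: 8 mm thick (x), 40 wide (y), 70 tall (z). Origin: centre of the foot (plain bottom edge); z runs to the top edge, which has a 6 mm hole. Starts in a bay of the draining stand, leaning as told there, x pointing up and to the robot's left. Grip its top 20 mm across the thickness. None if absent
- coupon_2: copper (reddish) test coupon, 60 to 110 g: 8 mm thick (x), 40 wide (y), 70 tall (z). Origin: centre of the foot (plain bottom edge); z runs to the top edge, which has a 6 mm hole. Starts in a bay of the draining stand, leaning as told there, x pointing up and to the robot's left. Grip its top 20 mm across the thickness. None if absent
- coupon_3: brass (yellowish) test coupon, 60 to 110 g: 8 mm thick (x), 40 wide (y), 70 tall (z). Origin: centre of the foot (plain bottom edge); z runs to the top edge, which has a 6 mm hole. Starts in a bay of the draining stand, leaning as told there, x pointing up and to the robot's left. Grip its top 20 mm across the thickness. None if absent
- drain_stand: blue draining stand, 150 x 85 mm, fixed. Origin: centre of its underside; x to the robot's left, y towards the robot. Three bays 48 mm apart along y; coupons lean 50 deg from level, foot 18 mm and top edge about 72 mm high, top edge to the right (stand's -x). Behind each coupon's middle the stand is open, 30 mm wide, from 30 mm above the foot (its strips at the sides go on to 58 mm)
- pin_block: black block 46 x 46 x 40 mm, 0.45 kg, loose, in whose 11.5 mm hole the hitch pin is parked. Origin: centre of its underside
- hitch_pin: hitch pin, 0.1 kg. Origin: on its axis at the underside of its 15 mm collar, which sits on the pin block (40 mm high) and, when home, on the drawbar. z up to the head. Shank below: 9 mm thick, 34 long, tapered tip. Above: loop pivot 11 mm up; red head 15 x 15 mm, 17 to 43 mm up, square to x and y, to grip from above. To lock, its x must point along the dock's x
- hitch_loop (a joint): angle of the pin's wire loop about its pivot (along the pin's y), rad: 0 open (level, along the pin's -x, 42 mm wide, 50 long), 1.57 shut (hanging down along the shank, round the drawbar, its end wire below the pin's tip). Over-centre spring: below 0.75 it springs back open, above it snaps shut by itself; 1 N at the loop's end moves it
- loop_end (a point): middle of the end wire (4 mm) of the loop, 48 mm from its pivot: press it down and, along its arc, inwards
- conical_flask: glass conical flask, 83 mm wide, 130 mm tall; a bystander, to be left where it stands. Origin: centre of its underside
- dropper_bottle: small amber dropper bottle, 28 mm wide, 84 mm tall; a bystander, to be left where it stands. Origin: centre of its underside
Not all that is in view belongs to the job. What is shaped like the coupon_2 but pink is not meant.

How it is judged:
By the outcome, as a careful person would: the job done as asked, in the order asked, and still so for the second after the job is handed in, with the robot touching nothing.
Of coupon_1, coupon_2, coupon_3 only 2 to 3 are there at a start; the rules pass over those that are not, and their reading is None.
At some moment in a run one of pin_block, coupon_1, coupon_2, coupon_3 may be knocked a few centimetres aside while the robot is not near it.
It also fails if it takes over 210 s, if anything falls off the work surface, if the arm or the gripper's body presses on something with over 40 N, if the wrist force passes 120 N, or if a joint passes its speed limit or range.

ROBOT

A 6-joint arm with a two-finger parallel gripper is mounted at the origin on a cart in front of the work surface, level with it; the furniture and walls round the work are solid. World frame = base frame: x ahead of the robot, y to its left, z up, the work surface at z = 0. Lengths are in m, angles in rad, forces in N, time in s.
With the tool pointing down it reaches from about 0.35 to 0.85 m from the base axis. Payload 8.1 kg.
Tool frame: the origin (TCP) lies midway between the tips of the shut fingers; the grasp point (between the pads) lies 19 mm behind it; z points along the fingers, y is the direction in which the jaws open and shut (so a half turn about z gives the same grasp; the last joint's range is limited). The gripper opens to 93 mm and grips with 3 to 60 N. Pads are 15 mm wide; open, the fingers measure 128 mm over their backs; the gripper's body (75 mm by 188 mm) begins 65 mm behind the grasp point.
Start: joints at [-0.085, 0.13, 1.488, -0, 1.523, -0.085], TCP at [0.6, 0, 0.219] pointing down, gripper open.
Joint ranges: [-2.96, 2.96], [-0.89, 2.26], [0.02, 2.5], [-1.34, 4.48], [0, 2.73], [-2.66, 2.66]. Speed limits (rad/s): [2.39, 2.39, 2.79, 3.14, 3.14, 3.14].

INTERFACE

Orientations are given as a rotation vector (axis times angle).
In Python, from plant import robot gives the robot as it stands. The module is installed in compiled form; this text tells all that it offers.
- The arm moves only by the shell command python3 -m pendant 'ROWS' [FORCE]. ROWS is JSON, a list of rows, each an object with "translation": the shift along the tool's x, y, z in mm, a list of three; "twist": the turn, a rotation vector about the tool's x, y, z in rad, a list of three; "grip": the opening, from -1 (shut) to 1 (fully open). A call has exactly 10 rows; each row shifts and turns the pose as measured when the row begins, along the tool's axes as they then stand; what a row does not reach is not made up. A row lasts 1/10 s, in which the tool goes at most 50 mm and 8.59 degrees, less where a joint would pass 70% of its speed; a pose out of reach is approached as far as the arm can. A call is refused whole if a number of a shift passes 50 or a number of a turn 0.15, either way. A call with a gripper value outside its range is refused whole. The fingers move at their own pace and stop on an object; FORCE is the grip in N (left out, the last holds). Time passes only in rows, so rows that do not move let the fingers close, or fill a call up. It gives the time, the measured TCP pose, the force and the opening at its end, in the units of the state.
- robot.read_state(): the state, without advancing time (a new reading comes with each control period).
- robot.read_camera(name): name is "scene" or "side" or "wrist"; returns (picture, depth): 480x640x3 uint8, red, green, blue; 480x640 float32, m along the optical axis (not along the pixel's ray), 0 where there is no reading.
- robot.camera_info(name): a dict with "vertical_fov" (degrees; the focal length in pixels is half the picture's height over the tangent of half this angle, whatever the lens; pixels are square), "cx", "cy" (the principal point, pixels), "cam_to_world" (4x4, takes a point from camera to world coordinates). Camera axes: x right, y up, looking along -z (the intrinsics and any distortion apply to the point x, -y, -z); pixel columns grow to the right and rows downward; lengths in m; the calibration is good to about 2 mm. A picture is of the moment at which its call begins: read the wrist's pose just before it. camera_info takes no time and is no camera call; for the wrist camera it gives the pose at the moment of the call.
- robot.close_job(): hands the job in, once; it reports no verdict.
The state is a dict: "t": time; "q": joint angles; "dq": joint speeds; "joint_torque": joint torques, N m; "tool_pos": TCP position; "orientation": TCP orientation; "force": force on the tool from outside, world axes, zero at the start; "wrist_torque": the same for the moment, N m; "opening": finger opening in m.
Only numpy, scipy, OpenCV 4.12 (cv2) and the standard library are available. Lean on these libraries where they do the work, as an engineer would, in place of code of your own. Each camera call takes 0.05 s, during which the arm holds its last target. There are 200 camera calls.

## Working session

There is one attempt and no reset: what is moved stays moved. The work goes in short steps, Python scripts to look and compute and a shell command to move; the robot and the scene stay as the last step left them, time stands still between calls to the robot, and variables do not carry over. Pictures are saved under pics/ and viewed, about 12 in all and at most 16, crops included, and the job is handed in when it is done.

```bash
mkdir -p pics; cat > h.py <<'E'
import numpy as np, cv2
from scipy.spatial.transform import Rotation as R
from plant import robot
def look(name, out=None):
    ci=robot.camera_info(name); im,d=robot.read_camera(name)
    if out: cv2.imwrite('pics/'+out,cv2.cvtColor(im,cv2.COLOR_RGB2BGR))
    return im,d,ci
def cloud(d,ci):
    h,w=d.shape; f=h/2/np.tan(np.radians(ci['vertical_fov'])/2)
    u,v=np.meshgrid(np.arange(w),np.arange(h))
    P=np.stack([(u-ci['cx'])/f*d,-(v-ci['cy'])/f*d,-d,np.ones_like(d)],-1)
    W=(P@np.array(ci['cam_to_world']).T)[...,:3]; W[d==0]=np.nan
    return W
def plane(u,v,ci,z,h=480):
    f=h/2/np.tan(np.radians(ci['vertical_fov'])/2); T=np.array(ci['cam_to_world'])
    r=T[:3,:3]@np.array([(u-ci['cx'])/f,-(v-ci['cy'])/f,-1]); return T[:3,3]+r*(z-T[2,3])/r[2]
E
python3 - <<'E'
from h import *
np.set_printoptions(precision=4,suppress=True)
for n in ['scene','side','wrist']:
    im,d,ci=look(n,n+'0.png'); print(n,{k:v for k,v in ci.items() if k!='cam_to_world'}); print(np.array(ci['cam_to_world'])); np.savez(n+'0.npz',im=im,d=d,T=np.array(ci['cam_to_world'])); print((d>0).mean())
print(robot.read_state())
a=[cv2.imread('pics/%s0.png'%n) for n in ['scene','side']]
E
```

```text
scene {'vertical_fov': 51.94334684260164, 'cx': 327.87038833821833, 'cy': 235.0808554917468}
[[ 0.841   0.3477 -0.4145  0.0807]
 [-0.5407  0.566  -0.6223 -0.9402]
 [ 0.0183  0.7475  0.664   0.7386]
 [ 0.      0.      0.      1.    ]]
0.9961067708333333
side {'vertical_fov': 51.66248572545662, 'cx': 324.1087432781578, 'cy': 236.84385235580794}
[[-0.9908  0.0359 -0.1307  0.3577]
 [-0.1335 -0.4243  0.8956  0.4776]
 [-0.0233  0.9048  0.4252  0.4799]
 [ 0.      0.      0.      1.    ]]
0.99595703125
wrist {'vertical_fov': 61.255343315840264, 'cx': 317.7895651922943, 'cy': 245.09098516952145}
[[ 1.      0.      0.0024  0.6   ]
 [-0.0007  0.9596  0.2815  0.078 ]
 [-0.0023 -0.2815  0.9596  0.3852]
 [ 0.      0.      0.      1.    ]]
0.996171875
{'t': 0.15, 'q': array([-0.0854,  0.131 ,  1.489 ,  0.    ,  1.523 , -0.0854]), 'dq': array([-0.0008, -0.0008, -0.002 , -0.0003,  0.0005,  0.0015]), 'joint_torque': array([  0.0001, -56.0474, -49.2334,   0.0768,   0.0306,  -0.0001]), 'tool_pos': array([0.5996, 0.    , 0.2178]), 'orientation': array([-2.2207, -2.2206,  0.0014]), 'force': array([-0.1928, -0.2748,  0.0036]), 'wrist_torque': array([-0.0215, -0.0253, -0.03  ]), 'opening': 0.09236942768403927}
```

View pics/scene0.png

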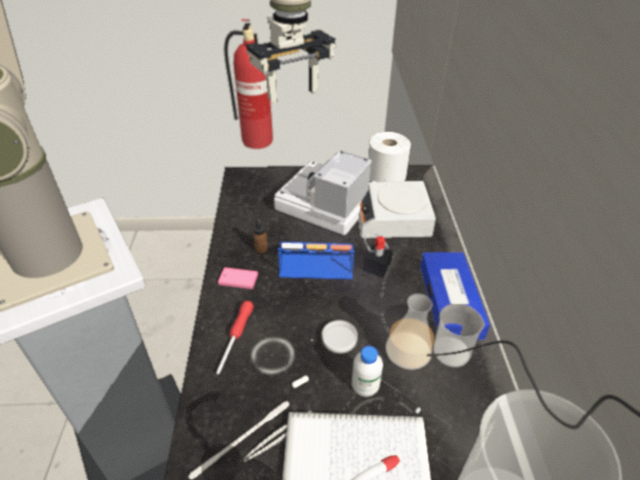

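View pics/side0.png

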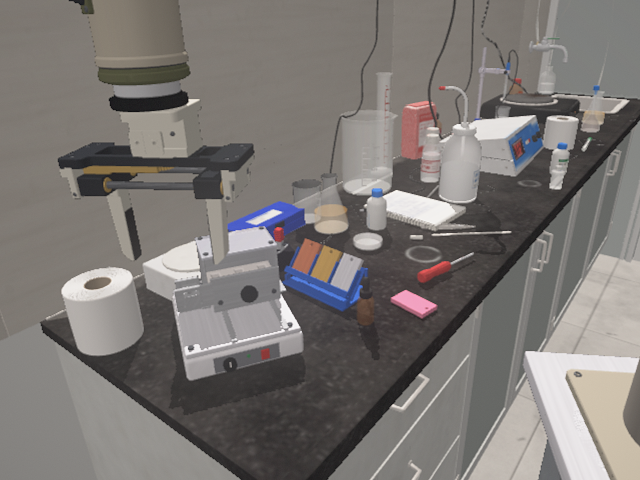

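```bash
python3 - <<'E'
from h import *
np.set_printoptions(precision=4,suppress=True)
out=[]
for n in ['scene','side']:
    z=np.load(n+'0.npz'); ci=robot.camera_info(n); W=cloud(z['d'],ci); im=z['im']
    hsv=cv2.cvtColor(im,cv2.COLOR_RGB2HSV)
    t=(np.abs(W[...,2])<.01)&(W[...,0]<1)&(W[...,0]>.3)&(abs(W[...,1])<.4); print(n,'table z',np.nanmedian(W[t][:,2]),W[t][:,2].std())
    H=np.zeros((600,600,3),np.uint8); Z=np.full((600,600),-1.)
    ok=np.isfinite(W[...,0])&(W[...,2]<.2)&(W[...,2]>-.02)
    i=((0.95-W[...,0])/.0012); j=((.3-W[...,1])/.0012)
    ok&=(i>=1)&(i<598)&(j>=1)&(j<598)
    P=np.c_[i[ok],j[ok],W[ok][:,2]]; C=im[ok]
    for k in np.argsort(P[:,2]):
        a,b=int(P[k,0]),int(P[k,1]); H[a-1:a+2,b-1:b+2]=C[k]
    for g in range(0,600,83): pass
    for x in np.arange(.3,.95,.1):
        r=int((.95-x)/.0012); cv2.putText(H,'x%.1f'%x,(0,r),0,.35,(0,255,0)); H[r,::6]=(0,255,0)
    for y in np.arange(-.4,.3,.1):
        c=int((.3-y)/.0012); cv2.putText(H,'y%.1f'%y,(c,598),0,.35,(0,255,0)); H[::6,c]=(0,255,0)
    cv2.imwrite('pics/top_%s.png'%n,H[...,::-1])
    m=lambda lo,hi,:cv2.inRange(hsv,lo,hi)>0
    red=(m((0,150,90),(6,255,255))|m((174,150,90),(180,255,255)))&np.isfinite(W[...,0])&(W[...,0]>.3)&(W[...,0]<1)&(abs(W[...,1])<.35)
    nn,lab,st,ce=cv2.connectedComponentsWithStats(red.astype(np.uint8))
    for k in range(1,nn):
        if st[k,4]>15: print('red',st[k],np.median(W[lab==k],0),W[lab==k][:,2].max())
E
```

```text
scene table z -0.00038639616510072194 0.0025154626224196596
side table z 0.001361975285922301 0.0021730140514181085
red [262 349   7  10  44] [ 0.53   -0.0798  0.0253] 0.03402434454089032
```

View pics/top_side.png

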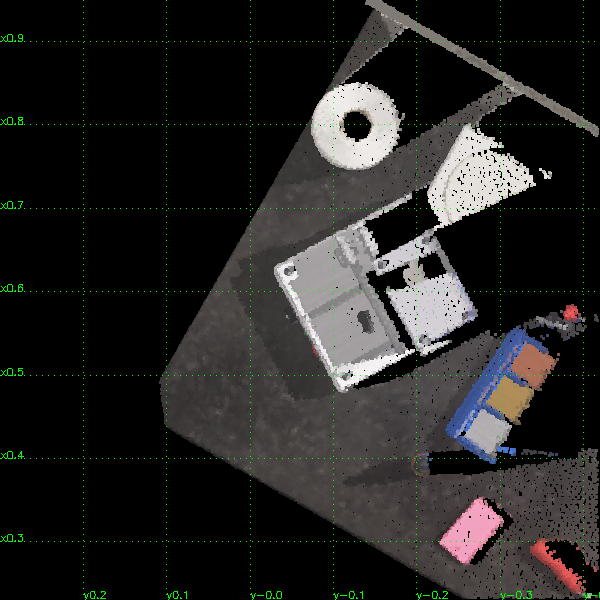

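View pics/top_scene.png

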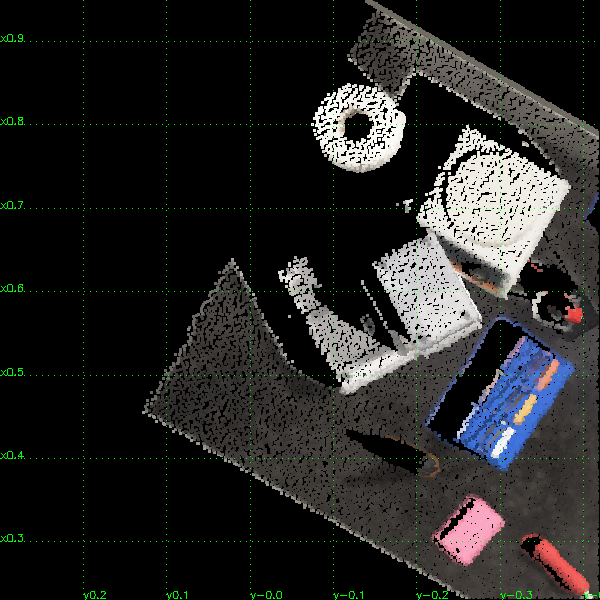

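```bash
cat >> h.py <<'E'
def Rw(ydir_deg, tilt=None):  # tool down, tool y at given world azimuth
    a=np.radians(ydir_deg); y=np.array([np.cos(a),np.sin(a),0]); z=np.array([0,0,-1.]); return np.c_[np.cross(y,z),y,z]
def delta(p,Rt):
    s=robot.read_state(); R0=R.from_rotvec(s['orientation']).as_matrix()
    tw=R.from_matrix(R0.T@Rt).as_rotvec(); d=np.array(p)-s['tool_pos']
    print('t %.2f'%s['t'],'pos',s['tool_pos'].round(4),'F',s['force'].round(1),'open',round(s['opening'],4)); print('twist',tw.round(3),'trans now-frame mm',(R0.T@d*1e3).round(1),'target-frame mm',(Rt.T@d*1e3).round(1))
E
python3 - <<'E'
from h import *
np.set_printoptions(precision=4,suppress=True)
z=np.load('side0.npz'); W=cloud(z['d'],robot.camera_info('side')); im=z['im']; hsv=cv2.cvtColor(im,cv2.COLOR_RGB2HSV)
reg=(W[...,0]>.45)&(W[...,0]<.72)&(W[...,1]>-.3)&(W[...,1]<0)
for zz in (.0525,.114,.1414):
    m=reg&(abs(W[...,2]-zz)<.004)
    n,lab,st,ce=cv2.connectedComponentsWithStats(m.astype(np.uint8))
    for k in np.argsort(-st[1:,4])[:3]+1:
        if st[k,4]<80: continue
        P=W[lab==k]; r=cv2.minAreaRect((P[:,:2]*1000).astype(np.float32)); print(zz,st[k],r,P[:,2].mean())
for nm in ['scene','side']:
    z=np.load(nm+'0.npz'); W=cloud(z['d'],robot.camera_info(nm)); im=z['im']; hsv=cv2.cvtColor(im,cv2.COLOR_RGB2HSV)
    reg=(W[...,0]>.35)&(W[...,0]<.62)&(W[...,1]>-.42)&(W[...,1]<-.2)&(W[...,2]>.004)
    b=reg&(cv2.inRange(hsv,(105,120,60),(125,255,255))>0)
    P=W[b]; print(nm,'blue',cv2.minAreaRect((P[:,:2]*1000).astype(np.float32)),P[:,2].max())
    for c,lo,hi in [('cu',(5,80,80),(14,200,255)),('brass',(15,90,80),(25,255,255)),('al',(0,0,120),(180,40,255))]:
        m=(reg&(W[...,2]<.09)&(W[...,1]<-.255)&(cv2.inRange(hsv,lo,hi)>0)).astype(np.uint8)
        n,lab,st,ce=cv2.connectedComponentsWithStats(m)
        if n<2: continue
        k=np.argmax(st[1:,4])+1; P=W[lab==k]; c0=np.median(P,0); u,s,vt=np.linalg.svd(P-P.mean(0),full_matrices=False)
        print(c,st[k],c0,'mean',P.mean(0),'normal',vt[2],'ax',vt[0],'zrange',P[:,2].min(),P[:,2].max())
E
```

```text
0.0525 [ 177  294  124   64 4411] ((582.1754150390625, -123.50244140625), (165.6937713623047, 121.12838745117188), 28.524654388427734) 0.052447367500412206
0.114 [210 265  69  17 279] ((573.529541015625, -157.26617431640625), (105.14778900146484, 9.47990608215332), 29.843286514282227) 0.11305227683651276
0.1414 [ 226  226   52   30 1015] ((585.3357543945312, -218.37205505371094), (81.0616683959961, 83.85584259033203), 28.221267700195312) 0.14121949844258716
0.1414 [195 235  18  25 327] ((643.97607421875, -186.89828491210938), (23.30767059326172, 81.88688659667969), 26.983409881591797) 0.14125693211258186
scene blue ((466.03369140625, -318.7071533203125), (75.00794982910156, 152.22129821777344), 57.251773834228516) 0.06571925715478166
cu [332 246  18   5  69] [ 0.5001 -0.3583  0.0706] mean [ 0.4998 -0.3585  0.0702] normal [0.5103 0.8277 0.2335] ax [ 0.855  -0.5175 -0.0341] zrange 0.05907685174181565 0.07447375712807924
brass [307 245  19   5  82] [ 0.4603 -0.3312  0.0706] mean [ 0.4595 -0.331   0.0701] normal [0.5305 0.7887 0.3105] ax [ 0.8335 -0.552  -0.0219] zrange 0.059866961558832
[... 222 characters left out ...]
e ((471.18963623046875, -303.99432373046875), (84.95590209960938, 224.23995971679688), 61.60356521606445) 0.08538875742650776
cu [293 238  30  35 540] [ 0.5117 -0.3404  0.0528] mean [ 0.5114 -0.3406  0.0529] normal [-0.4226 -0.6301 -0.6515] ax [-0.4543 -0.4748  0.7538] zrange 0.027342699987300656 0.0766507065775276
brass [311 245  32  37 596] [ 0.472  -0.3137  0.0529] mean [ 0.4716 -0.3134  0.0526] normal [0.4193 0.6306 0.6531] ax [-0.4368 -0.4905  0.7541] zrange 0.027637757070916757 0.07666016175676943
al [330 253  33  38 679] [ 0.4318 -0.2861  0.0526] mean [ 0.4317 -0.2863  0.0523] normal [-0.4275 -0.6352 -0.6432] ax [-0.4463 -0.4704  0.7613] zrange 0.027027470280200583 0.07635144962172818
```

```bash
python3 - <<'E'
from h import *
delta([.5635,-.1397,.190],Rw(28.5))
z=np.load('scene0.npz'); ci=robot.camera_info('scene')
print('flask base', plane(410,360,ci,0),plane(410,345,ci,0.03), 'bottle',plane(260,248,ci,0))
E
```

```text
t 0.15 pos [0.5996 0.     0.2178] F [-0.2 -0.3  0. ] open 0.0924
twist [-0.001 -0.    -0.497] trans now-frame mm [-139.7  -36.    27.9] target-frame mm [-105.6  -98.4   27.8]
flask base [ 0.48588417 -0.60270108  0.        ] [ 0.4891761  -0.59275369  0.03      ] bottle [ 0.3923856  -0.20611817  0.        ]
```

```bash
python3 -m pendant '[{"translation":[0,0,0],"twist":[0,0,-0.125],"grip":0},{"translation":[0,0,0],"twist":[0,0,-0.125],"grip":0},{"translation":[0,0,0],"twist":[0,0,-0.125],"grip":0},{"translation":[0,0,0],"twist":[0,0,-0.125],"grip":0},{"translation":[-27,-25,7],"twist":[0,0,0],"grip":0},{"translation":[-27,-25,7],"twist":[0,0,0],"grip":0},{"translation":[-27,-25,7],"twist":[0,0,0],"grip":0},{"translation":[-27,-25,7],"twist":[0,0,0],"grip":0},{"translation":[0,0,0],"twist":[0,0,0],"grip":0},{"translation":[0,0,0],"twist":[0,0,0],"grip":0}]' 20
python3 - <<'E'
from h import *
delta([.5635,-.1397,.190],Rw(28.5))
im,d,ci=look('wrist','w1.png'); W=cloud(d,ci); np.savez('w1.npz',im=im,d=d)
E
```

```text
t: 1.15
tool_pos: [0.5633, -0.1463, 0.1849]
orientation: [-1.566, -2.715, 0.003]
force: [0.9, -0.5, -0.4]
opening: 0.0469
t 1.15 pos [ 0.5633 -0.1463  0.1849] F [ 0.9 -0.5 -0.4] open 0.0469
twist [-0.005 -0.005  0.027] trans now-frame mm [ 5.7  3.4 -5.1] target-frame mm [ 5.8  3.3 -5.1]
```

View pics/w1.png

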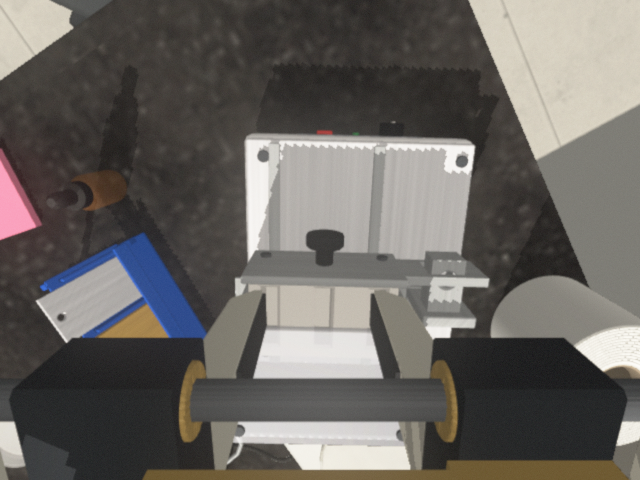

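```bash
python3 - <<'E'
from h import *
np.set_printoptions(precision=4,suppress=True)
z=np.load('w1.npz'); im,d=z['im'],z['d']; ci=robot.camera_info('wrist'); W=cloud(d,ci)
g=cv2.cvtColor(im,cv2.COLOR_RGB2GRAY)
m=np.zeros_like(g); m[225:256,300:350]=(g[225:256,300:350]<75)
n,lab,st,ce=cv2.connectedComponentsWithStats(m); k=np.argmax(st[1:,4])+1; print(st[k])
m=lab==k; P=W[m]; P=P[np.isfinite(P[:,0])]; print(np.percentile(P[:,2],[5,50,95,100]))
o=np.array([.5766,-.1639]); a=np.radians(28.5); Y=np.array([np.cos(a),np.sin(a)]); X=np.array([Y[1],-Y[0]])
T=P[P[:,2]>.085]; print('knob dockx',np.percentile((T[:,:2]-o)@X,[2,50,98]),'docky',np.percentile((T[:,:2]-o)@Y,[2,50,98]))
# front face edge of housing and plate edge yaw
V=W.reshape(-1,3); ok=np.isfinite(V[:,0]); V=V[ok]
for zz,w in [(.051,.004),(.113,.003),(.098,.003)]:
    S=V[(abs(V[:,2]-zz)<w)]; q=np.c_[(S[:,:2]-o)@X,(S[:,:2]-o)@Y]; S=S[(abs(q)<.13).all(1)]; 
    print(zz,len(S),cv2.minAreaRect((S[:,:2]*1000).astype(np.float32)), np.percentile((S[:,:2]-o)@X,[1,99]),np.percentile((S[:,:2]-o)@Y,[1,99]))
E
```

```text
[307 230  37  26 755]
[0.0826 0.0964 0.1003 0.1019]
knob dockx [-0.0313 -0.0278 -0.0175] docky [-0.0108  0.0004  0.0118]
0.051 22656 ((587.3786010742188, -143.08004760742188), (175.78225708007812, 157.0570068359375), 28.113008499145508) [-0.0905  0.0546] [-0.0575  0.105 ]
0.113 1748 ((573.5266723632812, -158.27828979492188), (105.61640930175781, 6.61923885345459), 28.51914405822754) [-0.0095 -0.0034] [-0.0513  0.0517]
0.098 2601 ((597.3042602539062, -146.6007537841797), (156.8845977783203, 45.696266174316406), 19.926502227783203) [-0.031   0.0193] [-0.0461  0.1011]
```

```bash
python3 -m pendant '[{"translation":[5,3,0],"twist":[0,0,0.027],"grip":0},{"translation":[0,0,23],"twist":[0,0,0],"grip":0},{"translation":[0,0,23],"twist":[0,0,0],"grip":0},{"translation":[0,0,23],"twist":[0,0,0],"grip":0},{"translation":[0,0,23],"twist":[0,0,0],"grip":0},{"translation":[0,0,18],"twist":[0,0,0],"grip":0},{"translation":[0,0,0],"twist":[0,0,0],"grip":0},{"translation":[0,0,0],"twist":[0,0,0],"grip":0},{"translation":[0,0,0],"twist":[0,0,0],"grip":0},{"translation":[0,0,0],"twist":[0,0,0],"grip":0}]' 20
python3 -c "
from h import *
delta([.5637,-.1402,.070],Rw(28.5))"
```

```text
t: 2.2
tool_pos: [0.5693, -0.1294, 0.0774]
orientation: [1.59, 2.709, 0.003]
force: [0.6, 0.8, 0.2]
opening: 0.0464
t 2.20 pos [ 0.5693 -0.1294  0.0774] F [0.6 0.8 0.2] open 0.0464
twist [ 0.002 -0.001  0.012] trans now-frame mm [ -6.7 -10.2   7.4] target-frame mm [ -6.8 -10.1   7.4]
```

```bash
python3 -m pendant '[{"translation":[-7,-10,0],"twist":[0,0,0.012],"grip":0},{"translation":[0,0,0],"twist":[0,0,0],"grip":0},{"translation":[0,0,0],"twist":[0,0,0],"grip":0},{"translation":[0,0,7],"twist":[0,0,0],"grip":0},{"translation":[0,0,0],"twist":[0,0,0],"grip":0},{"translation":[0,0,0],"twist":[0,0,0],"grip":0},{"translation":[0,0,0],"twist":[0,0,0],"grip":0},{"translation":[0,0,0],"twist":[0,0,0],"grip":0},{"translation":[0,0,0],"twist":[0,0,0],"grip":0},{"translation":[0,0,0],"twist":[0,0,0],"grip":0}]' 20
python3 -c "
from h import *
delta([.5637,-.1402,.070],Rw(28.5))"
```

```text
t: 3.2
tool_pos: [0.5651, -0.1422, 0.0724]
orientation: [1.607, 2.695, 0.004]
force: [0.1, -0.6, -0.0]
opening: 0.0466
t 3.20 pos [ 0.5651 -0.1422  0.0724] F [ 0.1 -0.6 -0. ] open 0.0466
twist [ 0.004  0.002 -0.002] trans now-frame mm [ 2.4 -0.3  2.4] target-frame mm [ 2.4 -0.3  2.4]
```

```bash
python3 -m pendant '[{"translation":[2,0,1],"twist":[0,0,0],"grip":-1},{"translation":[0,0,0],"twist":[0,0,0],"grip":-1},{"translation":[0,0,0],"twist":[0,0,0],"grip":-1},{"translation":[0,0,0],"twist":[0,0,0],"grip":-1},{"translation":[8,0,0],"twist":[0,0,0],"grip":-1},{"translation":[8,0,0],"twist":[0,0,0],"grip":-1},{"translation":[8,0,0],"twist":[0,0,0],"grip":-1},{"translation":[8,0,0],"twist":[0,0,0],"grip":-1},{"translation":[8,0,0],"twist":[0,0,0],"grip":-1},{"translation":[8,0,0],"twist":[0,0,0],"grip":-1}]' 20
python3 -c "
from h import *
delta([.5637,-.1402,.070],Rw(28.5))"
```

```text
t: 4.2
tool_pos: [0.5408, -0.0963, 0.0715]
orientation: [1.606, 2.691, 0.003]
force: [2.9, -2.5, -2.2]
opening: 0.0247
t 4.20 pos [ 0.5408 -0.0963  0.0715] F [ 2.9 -2.5 -2.2] open 0.0247
twist [ 0.006  0.006 -0.003] trans now-frame mm [-49.5  -0.7   1.7] target-frame mm [-49.5  -0.8   1.5]
```

```bash
python3 -m pendant '[{"translation":[4,0,0],"twist":[0,0,0],"grip":-1},{"translation":[4,0,0],"twist":[0,0,0],"grip":-1},{"translation":[4,0,0],"twist":[0,0,0],"grip":-1},{"translation":[4,0,0],"twist":[0,0,0],"grip":-1},{"translation":[3,0,0],"twist":[0,0,0],"grip":-1},{"translation":[0,0,0],"twist":[0,0,0],"grip":-1},{"translation":[0,0,0],"twist":[0,0,0],"grip":-1},{"translation":[0,0,0],"twist":[0,0,0],"grip":0.2},{"translation":[0,0,0],"twist":[0,0,0],"grip":0.2},{"translation":[0,0,0],"twist":[0,0,0],"grip":0.2}]' 20
python3 -c "
from h import *
delta([.5637,-.1402,.070],Rw(28.5))"
```

```text
t: 5.2
tool_pos: [0.533, -0.0827, 0.0715]
orientation: [1.601, 2.682, -0.004]
force: [-0.2, 0.1, -0.9]
opening: 0.0443
t 5.20 pos [ 0.533  -0.0827  0.0715] F [-0.2  0.1 -0.9] open 0.0443
twist [ 0.007  0.017 -0.003] trans now-frame mm [-65.2  -0.3   2.6] target-frame mm [-65.2  -0.4   1.5]
```

```bash
python3 -m pendant '[{"translation":[0,0,-40],"twist":[0,0,0],"grip":0.2},{"translation":[0,0,-40],"twist":[0,0,0],"grip":0.2},{"translation":[0,0,-40],"twist":[0,0,0],"grip":0.2},{"translation":[-40,0,-20],"twist":[0,0,0],"grip":0.2},{"translation":[-40,0,-10],"twist":[0,0,0],"grip":0.2},{"translation":[-30,0,0],"twist":[0,0,0],"grip":0.2},{"translation":[0,0,0],"twist":[0,0,0],"grip":0.2},{"translation":[0,0,0],"twist":[0,0,0],"grip":0.2},{"translation":[0,0,0],"twist":[0,0,0],"grip":0.2},{"translation":[0,0,0],"twist":[0,0,0],"grip":0.2}]' 20
python3 - <<'E'
from h import *
delta([.5637,-.1402,.200],Rw(28.5))
im,d,ci=look('wrist','w2.png'); np.savez('w2.npz',im=im,d=d,T=np.array(ci['cam_to_world']))
E
```

```text
t: 6.2
tool_pos: [0.5816, -0.1765, 0.2274]
orientation: [1.599, 2.691, -0.005]
force: [0.4, -0.1, 0.2]
opening: 0.0559
t 6.20 pos [ 0.5816 -0.1765  0.2274] F [ 0.4 -0.1  0.2] open 0.0559
twist [0.003 0.011 0.001] trans now-frame mm [40.7  1.6 27. ] target-frame mm [40.4  1.6 27.4]
```

View pics/w2.png

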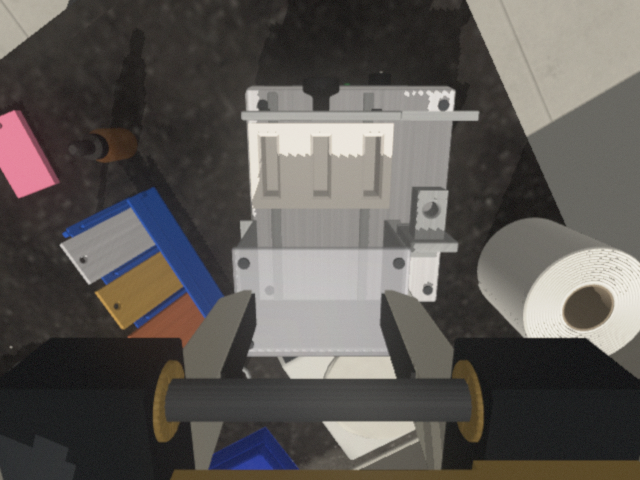

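```bash
python3 - <<'E'
from h import *
np.set_printoptions(precision=4,suppress=True)
z=np.load('w2.npz'); im,d=z['im'],z['d']; ci=robot.camera_info('wrist'); print(abs(np.array(ci['cam_to_world'])-z['T']).max()); ci['cam_to_world']=z['T']; W=cloud(d,ci)
o=np.array([.5766,-.1639]); a=np.radians(28.5); Y=np.array([np.cos(a),np.sin(a)]); X=np.array([Y[1],-Y[0]])
q=np.stack([(W[...,:2]-o)@X,(W[...,:2]-o)@Y],-1)*1000
top=(abs(W[...,2]-.090)<.004); top[:, :240]=0; top[:,400:]=0; top[210:]=0
S=W[top]; print('block top z',np.median(S[:,2]),cv2.minAreaRect((S[:,:2]*1000).astype(np.float32)),'dock x',np.percentile(q[top][:,0],[1,99]),'y',np.percentile(q[top][:,1],[1,99]))
# slot outlines on mouth plane via depth hole components
b=(W[...,2]<.082)&(np.arange(480)[:,None]>128)&(np.arange(480)[:,None]<202)&(np.arange(640)>256)&(np.arange(640)<388)
n,lab,st,ce=cv2.connectedComponentsWithStats(b.astype(np.uint8))
for k in range(1,n):
    if st[k,4]<100: continue
    yy,xx=np.where(lab==k); P=np.array([plane(u,v,ci,.090)[:2] for u,v in zip(xx,yy)])
    r=cv2.minAreaRect((P*1000).astype(np.float32)); c=np.array(r[0])/1000
    print('slot',st[k],r,'dock',(c-o)@X*1000,(c-o)@Y*1000, 'floor z',np.nanpercentile(W[lab==k][:,2],[2,10,50]))
    F=q[(lab==k)&(W[...,2]<.065)]; print('  floor pts',len(F),np.percentile(F,[1,99],axis=0).round(1).tolist() if len(F) else '')
g=cv2.cvtColor(im,cv2.COLOR_RGB2GRAY); m=np.zeros_like(g); m[195:222,418:446]=g[195:222,418:446]<110
n,lab,st,ce=cv2.connectedComponentsWithStats(m); k=np.argmax(st[1:,4])+1; P=plane(*ce[k],ci,.098); print('hole',st[k],ce[k],P,'dock',(P[:2]-o)@X*1000,(P[:2]-o)@Y*1000)
bar=(abs(W[...,2]-.098)<.003); bar[:,:415]=0;bar[:180]=0;bar[245:]=0;bar[:,450:]=0
print('bar',np.percentile(q[bar],[1,99],axis=0).round(1).tolist(),np.median(W[bar][:,2]))
h=(abs(W[...,2]-.140)<.004); h[320:]=0; print('hood',np.percentile(q[h],[1,99],axis=0).round(1).tolist(),np.median(W[h][:,2]),cv2.minAreaRect((W[h][:,:2]*1000).astype(np.float32)))
E
```

```text
0.00020716013728072635
block top z 0.09136557931232281 ((553.5719604492188, -120.95933532714844), (104.33261108398438, 91.54734802246094), 28.48479652404785) dock x [-83.7684  -3.4466] y [-50.9517  51.3343]
slot [262 137  16  58 833] ((527.2838134765625, -151.29037475585938), (10.708626747131348, 41.598167419433594), 28.497676849365234) dock -34.61320487106013 -37.323115499193875 floor z [0.0602 0.0607 0.0619]
  floor pts 634 [[-54.4, -43.7], [-12.1, -34.8]]
slot [313 137  15  58 865] ((560.1620483398438, -133.42507934570312), (10.570026397705078, 41.610015869140625), 28.508304595947266) dock -34.62539441337919 0.09542214235872958 floor z [0.0601 0.0606 0.0616]
  floor pts 797 [[-54.4, -5.4], [-12.0, 5.9]]
slot [363 137  17  58 817] ((593.1255493164062, -115.51544189453125), (10.540446281433105, 41.623497009277344), 28.52897834777832) dock -34.6358670272477 37.61005129671152 floor z [0.06   0.0606 0.0619]
  floor pts 593 [[-54.4, 35.7], [-12.1, 44.1]]
hole [424 202  15  16 124] [432.0726 210.5887] [ 0.6487 -0.1216  0.098 ] dock -2.7772176805674222 83.51342160468633
bar [[-18.0, 71.1], [19.0, 93.5]] 0.09929451428818362
hood [[13.0, -56.8], [63.8, 57.2]] 0.1413775638192342 ((595.1600341796875, -197.90969848632812), (118.00784301757812, 52.727455139160156), 28.713802337646484)
```

```bash
python3 -c "
from h import *
delta([.538,-.358,.22],Rw(56.2))"
```

```text
t 6.25 pos [ 0.5815 -0.1764  0.2273] F [-0.  -0.2 -0.6] open 0.0556
twist [ 0.     0.011 -0.482] trans now-frame mm [-138.6 -125.1    8.5] target-frame mm [ -64.9 -175.1    7.3]
```

```bash
python3 -m pendant '[{"translation":[0,0,0],"twist":[0,0.01,-0.12],"grip":-0.2},{"translation":[0,0,0],"twist":[0,0,-0.12],"grip":-0.2},{"translation":[0,0,0],"twist":[0,0,-0.12],"grip":-0.2},{"translation":[0,0,0],"twist":[0,0,-0.11],"grip":-0.2},{"translation":[-15,-42,2],"twist":[0,0,0],"grip":-0.2},{"translation":[-15,-42,2],"twist":[0,0,0],"grip":-0.2},{"translation":[-15,-42,2],"twist":[0,0,0],"grip":-0.2},{"translation":[-15,-42,2],"twist":[0,0,0],"grip":-0.2},{"translation":[0,0,0],"twist":[0,0,0],"grip":-0.2},{"translation":[0,0,0],"twist":[0,0,0],"grip":-0.2}]' 20
python3 - <<'E'
from h import *
np.set_printoptions(precision=4,suppress=True)
delta([.538,-.358,.22],Rw(56.2))
im,d,ci=look('wrist','w3.png'); np.savez('w3.npz',im=im,d=d,T=np.array(ci['cam_to_world']))
E
```

```text
t: 7.25
tool_pos: [0.5375, -0.3447, 0.2171]
orientation: [-0.88, -3.014, -0.006]
force: [-0.3, 0.6, 0.9]
opening: 0.0369
t 7.25 pos [ 0.5375 -0.3447  0.2171] F [-0.3  0.6  0.9] open 0.0369
twist [ 0.003 -0.003  0.022] trans now-frame mm [ -7.6 -11.   -3. ] target-frame mm [ -7.9 -10.8  -2.9]
```

View pics/w3.png

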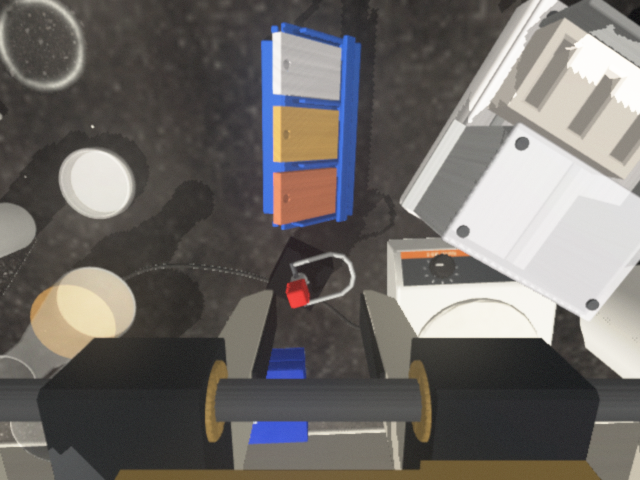

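```bash
cat > coup.py <<'E'
from h import *
np.set_printoptions(precision=4,suppress=True)
RANGES={'cu':((3,90,80),(13,230,255)),'brass':((14,90,80),(25,255,255)),'al':((0,0,110),(180,45,255))}
def coupons(W,im,reg):
    hsv=cv2.cvtColor(im,cv2.COLOR_RGB2HSV); out={}
    for c,(lo,hi) in RANGES.items():
        m=(reg&(cv2.inRange(hsv,lo,hi)>0)&(W[...,2]>.012)&(W[...,2]<.085)).astype(np.uint8)
        n,lab,st,ce=cv2.connectedComponentsWithStats(m)
        if n<2: continue
        k=np.argmax(st[1:,4])+1; P=W[lab==k]; c0=np.median(P,0)
        for _ in range(3):
            u,s,vt=np.linalg.svd(P-P.mean(0),full_matrices=False); N=vt[2]*np.sign(vt[2][2]); e=(P-P.mean(0))@N; P=P[abs(e)<.003]
        yc=np.cross([0,0,1],N); yc/=np.linalg.norm(yc); zc=np.cross(N,yc)   # x=N,y=yc,z
        p0=P.mean(0); s=(P-p0)@yc; t=(P-p0)@zc
        r=cv2.minAreaRect(np.c_[s,t].astype(np.float32)*1000)
        sl,sh=np.percentile(s,[.7,99.3]); tl,th=np.percentile(t,[.5,99.7])
        top=p0+yc*(sl+sh)/2+zc*th
        print(c,st[k],'N',N,'incl',np.degrees(np.arccos(N[2])).round(1),'az',np.degrees(np.arctan2(N[1],N[0])).round(1),'width',((sh-sl)*1e3).round(1),'len',((th-tl)*1e3).round(1),'rect',np.round(r[1],1),round(r[2],1),'top edge mid face',top)
        out[c]=(top,N,yc,zc)
    return out
E
python3 - <<'E'
from coup import *
z=np.load('w3.npz'); im,d=z['im'],z['d']; ci=robot.camera_info('wrist'); ci['cam_to_world']=z['T']; W=cloud(d,ci)
reg=np.zeros((480,640),bool); reg[15:235,255:365]=1
o=coupons(W,im,reg)
np.save('coup.npy',o,allow_pickle=True)
hsv=cv2.cvtColor(im,cv2.COLOR_RGB2HSV); m=((cv2.inRange(hsv,(0,160,90),(8,255,255))|cv2.inRange(hsv,(172,160,90),(180,255,255)))>0); m[:260]=0;m[320:]=0
P=W[m]; t=P[P[:,2]>.075]; print('pin head',np.median(t,0),cv2.minAreaRect((t[:,:2]*1000).astype(np.float32)))
b=(hsv[...,2]<60)&(W[...,2]>.03)&(W[...,2]<.046); b[:235]=0;b[320:]=0;b[:,:255]=0;b[:,365:]=0; print('block',b.sum(),cv2.minAreaRect((W[b][:,:2]*1000).astype(np.float32)))
E
```

```text
cu [ 273  168   63   57 2982] N [0.4251 0.6317 0.6483] incl 49.6 az 56.1 width 39.1 len 70.1 rect [72.  39.8] 89.9 top edge mid face [ 0.5006 -0.3565  0.0761]
brass [ 274  107   64   55 3249] N [0.4289 0.6295 0.6479] incl 49.6 az 55.7 width 38.5 len 70.1 rect [39.2 72.3] 0.2 top edge mid face [ 0.4606 -0.3295  0.0763]
al [ 272   32   69   68 3923] N [0.4274 0.6307 0.6477] incl 49.6 az 55.9 width 39.7 len 70.7 rect [40.8 72.6] 0.6 top edge mid face [ 0.4209 -0.3027  0.0763]
pin head [ 0.5725 -0.3872  0.0837] ((574.048828125, -388.05987548828125), (15.451459884643555, 15.066311836242676), 74.72425842285156)
block 1614 ((574.3954467773438, -388.5), (46.15918731689453, 46.85759735107422), 30.41998863220215)
```

```bash
cat >> h.py <<'E'
AZ=55.9; ca,sa=np.cos(np.radians(AZ)),np.sin(np.radians(AZ)); c5,s5=np.cos(np.radians(50)),np.sin(np.radians(50))
N=np.array([ca*s5,sa*s5,c5]); ZC=np.array([-ca*c5,-sa*c5,s5]); YC=np.array([-sa,ca,0]); RG=np.c_[YC,N,-ZC]
def grasp(top,back): 
    t=np.array(top)-[0,0,.0013]; return t-.004*N-.028*ZC+back*ZC
TOP=dict(al=[.4209,-.3027,.0763],brass=[.4606,-.3295,.0763],cu=[.5006,-.3565,.0761])
DO=np.array([.5766,-.1639]); DY=np.array([np.cos(np.radians(28.5)),np.sin(np.radians(28.5))]); DX=np.array([DY[1],-DY[0]])
def dock(x,y,z): return np.r_[DO+x/1e3*DX+y/1e3*DY,z/1e3]
E
python3 -c "
from h import *
delta(grasp(TOP['al'],.09),RG)"
```

```text
t 7.30 pos [ 0.5374 -0.3446  0.217 ] F [-0.6  0.2  0.6] open 0.0372
twist [-0.695 -0.012  0.025] trans now-frame mm [121.7 -70.5  97.2] target-frame mm [ 119.9 -118.8   27.1]
```

```bash
python3 -m pendant '[{"translation":[0,0,0],"twist":[-0.139,0,0.005],"grip":-0.3},{"translation":[0,0,0],"twist":[-0.139,0,0.005],"grip":-0.3},{"translation":[0,0,0],"twist":[-0.139,0,0.005],"grip":-0.3},{"translation":[0,0,0],"twist":[-0.139,0,0.005],"grip":-0.3},{"translation":[0,0,0],"twist":[-0.139,0,0.005],"grip":-0.3},{"translation":[30,-30,6],"twist":[0,0,0],"grip":-0.3},{"translation":[30,-30,6],"twist":[0,0,0],"grip":-0.3},{"translation":[30,-30,6],"twist":[0,0,0],"grip":-0.3},{"translation":[30,-30,6],"twist":[0,0,0],"grip":-0.3},{"translation":[0,0,0],"twist":[0,0,0],"grip":-0.3}]' 20
python3 -c "
from h import *
delta(grasp(TOP['al'],.09),RG);delta(grasp(TOP['al'],.0),RG)"
```

```text
t: 8.3
tool_pos: [0.4024, -0.3216, 0.1204]
orientation: [0.775, 2.655, 1.019]
force: [0.3, -0.4, -0.3]
opening: 0.0325
t 8.30 pos [ 0.4024 -0.3216  0.1204] F [ 0.3 -0.4 -0.3] open 0.0325
twist [ 0.032 -0.024  0.018] trans now-frame mm [ -4.3 -13.  -11. ] target-frame mm [ -4.7 -13.2 -10.5]
t 8.30 pos [ 0.4024 -0.3216  0.1204] F [ 0.3 -0.4 -0.3] open 0.0325
twist [ 0.032 -0.024  0.018] trans now-frame mm [ -6.4 -15.9  78.9] target-frame mm [ -4.7 -13.2  79.5]
```

```bash
python3 -m pendant '[{"translation":[-4,-13,-10],"twist":[0.032,-0.024,0.018],"grip":-0.3},{"translation":[0,0,0],"twist":[0,0,0],"grip":-0.3},{"translation":[0,0,0],"twist":[0,0,0],"grip":-0.3},{"translation":[0,0,0],"twist":[0,0,0],"grip":-0.3},{"translation":[0,0,20],"twist":[0,0,0],"grip":-0.3},{"translation":[0,0,20],"twist":[0,0,0],"grip":-0.3},{"translation":[0,0,10],"twist":[0,0,0],"grip":-0.3},{"translation":[0,0,0],"twist":[0,0,0],"grip":-0.3},{"translation":[0,0,0],"twist":[0,0,0],"grip":-0.3},{"translation":[0,0,0],"twist":[0,0,0],"grip":-0.3}]' 20
python3 -c "
from h import *
delta(grasp(TOP['al'],.0),RG)"
```

```text
t: 9.3
tool_pos: [0.4231, -0.3132, 0.0871]
orientation: [0.8, 2.658, 0.949]
force: [0.1, -0.3, -0.2]
opening: 0.0326
t 9.30 pos [ 0.4231 -0.3132  0.0871] F [ 0.1 -0.3 -0.2] open 0.0326
twist [-0.008  0.006  0.013] trans now-frame mm [ 8.  -5.6 42.1] target-frame mm [ 7.7 -6.1 42.1]
```

```bash
python3 -m pendant '[{"translation":[8,-6,0],"twist":[-0.008,0.006,0.013],"grip":-0.3},{"translation":[0,0,0],"twist":[0,0,0],"grip":-0.3},{"translation":[0,0,0],"twist":[0,0,0],"grip":-0.3},{"translation":[0,0,0],"twist":[0,0,0],"grip":-0.3},{"translation":[0,0,0],"twist":[0,0,0],"grip":-0.3},{"translation":[0,0,0],"twist":[0,0,0],"grip":-0.3},{"translation":[0,0,0],"twist":[0,0,0],"grip":-0.3},{"translation":[0,0,0],"twist":[0,0,0],"grip":-0.3},{"translation":[0,0,0],"twist":[0,0,0],"grip":-0.3},{"translation":[0,0,0],"twist":[0,0,0],"grip":-0.3}]' 20
python3 -c "
from h import *
delta(grasp(TOP['al'],.0),RG);delta(grasp(TOP['al'],.0),RG)"
```

```text
t: 10.3
tool_pos: [0.413, -0.3149, 0.0845]
orientation: [0.817, 2.654, 0.964]
force: [-1.3, -0.2, 0.5]
opening: 0.0321
t 10.30 pos [ 0.413  -0.3149  0.0845] F [-1.3 -0.2  0.5] open 0.0321
twist [-0.001  0.002 -0.001] trans now-frame mm [ 0.3  1.1 44.6] target-frame mm [ 0.2  1.  44.6]
t 10.30 pos [ 0.413  -0.3149  0.0845] F [-1.3 -0.2  0.5] open 0.0321
twist [-0.001  0.002 -0.001] trans now-frame mm [ 0.3  1.1 44.6] target-frame mm [ 0.2  1.  44.6]
```

Settled and aligned. Advance and close.

```bash
python3 -m pendant '[{"translation":[0,1,15],"twist":[0,0,0],"grip":-0.3},{"translation":[0,0,15],"twist":[0,0,0],"grip":-0.3},{"translation":[0,0,14],"twist":[0,0,0],"grip":-0.3},{"translation":[0,0,4],"twist":[0,0,0],"grip":-0.3},{"translation":[0,0,0],"twist":[0,0,0],"grip":-0.3},{"translation":[0,0,0],"twist":[0,0,0],"grip":-1},{"translation":[0,0,0],"twist":[0,0,0],"grip":-1},{"translation":[0,0,0],"twist":[0,0,0],"grip":-1},{"translation":[0,0,0],"twist":[0,0,0],"grip":-1},{"translation":[0,0,0],"twist":[0,0,0],"grip":-1}]' 20
python3 -c "
from h import *
delta(grasp(TOP['al'],.0),RG);delta(grasp(TOP['al'],.1),RG)"
```

```text
t: 11.3
tool_pos: [0.4324, -0.2851, 0.0449]
orientation: [0.816, 2.654, 0.967]
force: [0.2, 0.6, -0.9]
opening: 0.008
t 11.30 pos [ 0.4324 -0.2851  0.0449] F [ 0.2  0.6 -0.9] open 0.008
twist [ 0.     0.001 -0.001] trans now-frame mm [-0.3 -0.7 -8.6] target-frame mm [-0.3 -0.7 -8.6]
t 11.30 pos [ 0.4324 -0.2851  0.0449] F [ 0.2  0.6 -0.9] open 0.008
twist [ 0.     0.001 -0.001] trans now-frame mm [  -0.4   -0.7 -108.6] target-frame mm [  -0.3   -0.7 -108.6]
```

```bash
python3 -m pendant '[{"translation":[0,0,-20],"twist":[0,0,0],"grip":-1},{"translation":[0,0,-30],"twist":[0,0,0],"grip":-1},{"translation":[0,0,-30],"twist":[0,0,0],"grip":-1},{"translation":[0,0,-30],"twist":[0,0,0],"grip":-1},{"translation":[0,0,0],"twist":[0.14,0,0],"grip":-1},{"translation":[0,0,0],"twist":[0.14,0,0],"grip":-1},{"translation":[0,0,0],"twist":[0.14,0,0],"grip":-1},{"translation":[0,0,0],"twist":[0.14,0,0],"grip":-1},{"translation":[0,0,0],"twist":[0.14,0,0],"grip":-1},{"translation":[0,0,0],"twist":[0,0,0],"grip":-1}]' 25
python3 -c "
from h import *
delta(dock(-33.9,-37.8,185),Rw(28.5))"
```

```text
t: 12.3
tool_pos: [0.3893, -0.352, 0.1341]
orientation: [-0.936, -2.997, 0.047]
force: [0.6, 0.4, -0.7]
opening: 0.0078
t 12.30 pos [ 0.3893 -0.352   0.1341] F [ 0.6  0.4 -0.7] open 0.0078
twist [-0.027  0.014  0.468] trans now-frame mm [ 1.000e-01  2.412e+02 -5.790e+01] target-frame mm [109.9 216.5 -50.9]
```

```bash
python3 -m pendant '[{"translation":[0,0,-35],"twist":[0,0,0.12],"grip":-1},{"translation":[0,0,-35],"twist":[0,0,0.12],"grip":-1},{"translation":[0,0,-5],"twist":[-0.015,0.01,0.12],"grip":-1},{"translation":[0,0,0],"twist":[-0.015,0,0.11],"grip":-1},{"translation":[20,40,0],"twist":[0,0,0],"grip":-1},{"translation":[22,43,0],"twist":[0,0,0],"grip":-1},{"translation":[22,43,0],"twist":[0,0,0],"grip":-1},{"translation":[22,43,0],"twist":[0,0,0],"grip":-1},{"translation":[20,40,0],"twist":[0,0,0],"grip":-1},{"translation":[0,0,0],"twist":[0,0,0],"grip":-1}]' 25
python3 -c "
from h import *
delta(dock(-33.9,-37.8,185),Rw(28.5))"
```

```text
t: 13.3
tool_pos: [0.5287, -0.1575, 0.2151]
orientation: [1.644, 2.674, 0.044]
force: [-0.4, -0.8, -0.7]
opening: 0.0079
t 13.30 pos [ 0.5287 -0.1575  0.2151] F [-0.4 -0.8 -0.7] open 0.0079
twist [ 0.025 -0.013 -0.029] trans now-frame mm [ 5.1  0.4 30.2] target-frame mm [ 5.4  1.3 30.1]
```

```bash
python3 -m pendant '[{"translation":[0,0,0],"twist":[0,0,0],"grip":-1},{"translation":[4,1,0],"twist":[0.025,-0.013,-0.029],"grip":-1},{"translation":[0,0,20],"twist":[0,0,0],"grip":-1},{"translation":[0,0,20],"twist":[0,0,0],"grip":-1},{"translation":[0,0,15],"twist":[0,0,0],"grip":-1},{"translation":[0,0,0],"twist":[0,0,0],"grip":-1},{"translation":[0,0,0],"twist":[0,0,0],"grip":-1},{"translation":[0,0,0],"twist":[0,0,0],"grip":-1},{"translation":[0,0,0],"twist":[0,0,0],"grip":-1},{"translation":[0,0,0],"twist":[0,0,0],"grip":-1}]' 25
python3 - <<'E'
from h import *
delta(dock(-33.9,-37.8,140),Rw(28.5))
im,d,ci=look('wrist','w4.png'); np.savez('w4.npz',im=im,d=d,T=np.array(ci['cam_to_world']))
E
```

```text
t: 14.3
tool_pos: [0.5253, -0.1604, 0.1606]
orientation: [-1.607, -2.699, 0.003]
force: [-0.2, -0.1, -0.7]
opening: 0.0078
t 14.30 pos [ 0.5253 -0.1604  0.1606] F [-0.2 -0.1 -0.7] open 0.0078
twist [-0.002  0.    -0.001] trans now-frame mm [ 6.4  5.7 20.6] target-frame mm [ 6.4  5.6 20.6]
```

View pics/w4.png

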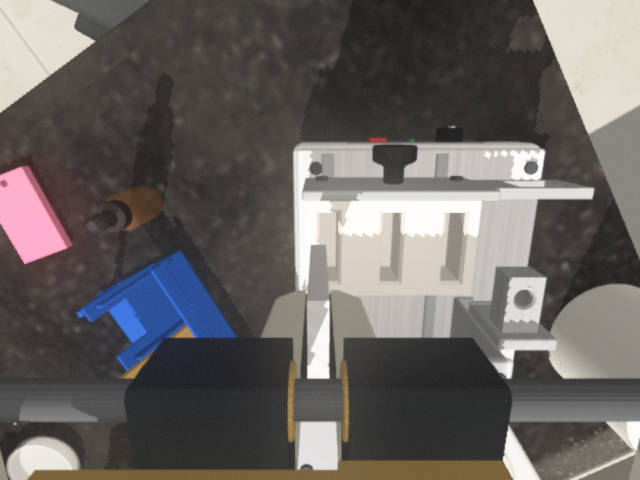

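```bash
cat > inhand.py <<'E'
from h import *
import sys
def inhand(f):
    z=np.load(f); ci=robot.camera_info('wrist'); ci['cam_to_world']=z['T']; W=cloud(z['d'],ci); s=robot.read_state()
    R0=R.from_rotvec(s['orientation']).as_matrix(); Q=(W-s['tool_pos'])@R0*1000
    m=(abs(Q[...,1])<12)&(abs(Q[...,0])<32)&(Q[...,2]>-45)&(Q[...,2]<45); m[:220]=0
    for z0 in range(-35,40,5):
        S=Q[m&(abs(Q[...,2]-z0)<2.5)]
        if len(S)>15: print('z',z0,len(S),'x max',np.percentile(S[:,0],[50,97]).round(1),'y',np.percentile(S[:,1],[3,50,97]).round(1))
    S=Q[m&(Q[...,0]>8)&(abs(Q[...,1])<8)]; print('lowest z',np.percentile(S[:,2],[90,98,100]).round(1))
if __name__=='__main__': inhand(sys.argv[1])
E
python3 inhand.py w4.npz
```

```text
z -35 1981 x max [ 7.1 19.5] y [-8.6 -0.2  8.7]
z -30 379 x max [ 8.6 19.8] y [-11.1  -0.2  11.3]
z -25 334 x max [ 8.7 19.7] y [-11.3   0.2  11.4]
z -20 322 x max [ 8.6 19.7] y [-11.1   0.6  11.3]
z -15 270 x max [ 8.7 19.7] y [-11.3  -0.6  11.3]
z -10 255 x max [ 8.6 19.7] y [-11.3   0.6  11.3]
z -5 216 x max [ 8.6 19.7] y [-11.3  -0.   10.9]
z 0 98 x max [19.3 19.7] y [-9.5 -0.6  8.2]
z 5 66 x max [19.4 19.8] y [-4.2 -0.2  3.4]
z 10 62 x max [19.5 19.8] y [-4.4 -0.2  3.4]
z 15 55 x max [19.4 19.8] y [-4.2 -0.7  3.1]
z 20 48 x max [19.4 19.8] y [-4.1 -0.2  3.2]
z 25 46 x max [19.5 19.8] y [-4.2 -0.2  3.3]
z 30 46 x max [19.5 19.8] y [-4.2 -1.   3.2]
lowest z [ 9.9 28.2 33.6]
```

```bash
python3 -m pendant '[{"translation":[6.5,6,0],"twist":[0,0,0],"grip":-1},{"translation":[0,0,0],"twist":[0,0,0],"grip":-1},{"translation":[0,0,0],"twist":[0,0,0],"grip":-1},{"translation":[0,0,0],"twist":[0,0,0],"grip":-1},{"translation":[0,0,8],"twist":[0,0,0],"grip":-1},{"translation":[0,0,8],"twist":[0,0,0],"grip":-1},{"translation":[0,0,8],"twist":[0,0,0],"grip":-1},{"translation":[0,0,0],"twist":[0,0,0],"grip":-1},{"translation":[0,0,0],"twist":[0,0,0],"grip":-1},{"translation":[0,0,0],"twist":[0,0,0],"grip":-1}]' 25
python3 -c "
from h import *
delta(dock(-34.2,-37.4,93.4),Rw(28.5))"
```

```text
t: 15.35
tool_pos: [0.5275, -0.1507, 0.1341]
orientation: [-1.606, -2.699, 0.003]
force: [0.0, 0.1, -1.0]
opening: 0.0077
t 15.35 pos [ 0.5275 -0.1507  0.1341] F [ 0.   0.1 -1. ] open 0.0077
twist [-0.002 -0.    -0.   ] trans now-frame mm [-0.9 -0.4 40.7] target-frame mm [-0.8 -0.5 40.7]
```

```bash
python3 -m pendant '[{"translation":[-0.8,-0.5,0],"twist":[0,0,0],"grip":-1},{"translation":[0,0,0],"twist":[0,0,0],"grip":-1},{"translation":[0,0,5],"twist":[0,0,0],"grip":-1},{"translation":[0,0,5],"twist":[0,0,0],"grip":-1},{"translation":[0,0,5],"twist":[0,0,0],"grip":-1},{"translation":[0,0,5],"twist":[0,0,0],"grip":-1},{"translation":[0,0,3],"twist":[0,0,0],"grip":-1},{"translation":[0,0,0],"twist":[0,0,0],"grip":-1},{"translation":[0,0,0],"twist":[0,0,0],"grip":-1},{"translation":[0,0,0],"twist":[0,0,0],"grip":-1}]' 25
python3 -c "
from h import *
delta(dock(-34.2,-37.4,93.4),Rw(28.5))"
```

```text
t: 16.35
tool_pos: [0.5276, -0.1519, 0.1094]
orientation: [-1.606, -2.699, 0.003]
force: [-0.5, 0.7, -0.2]
opening: 0.0079
t 16.35 pos [ 0.5276 -0.1519  0.1094] F [-0.5  0.7 -0.2] open 0.0079
twist [-0.002  0.    -0.   ] trans now-frame mm [ 0.3 -0.  16. ] target-frame mm [ 0.3 -0.1 16. ]
```

```bash
python3 -m pendant '[{"translation":[0,0,4],"twist":[0,0,0],"grip":-1},{"translation":[0,0,4],"twist":[0,0,0],"grip":-1},{"translation":[0,0,4],"twist":[0,0,0],"grip":-1},{"translation":[0,0,2],"twist":[0,0,0],"grip":-1},{"translation":[0,0,0],"twist":[0,0,0],"grip":-1},{"translation":[0,0,1],"twist":[0,0,0],"grip":-1},{"translation":[0,0,1],"twist":[0,0,0],"grip":-1},{"translation":[0,0,1],"twist":[0,0,0],"grip":-1},{"translation":[0,0,1],"twist":[0,0,0],"grip":-1},{"translation":[0,0,1],"twist":[0,0,0],"grip":-1}]' 25
python3 -c "
from h import *
delta(dock(-34.2,-37.4,93.4),Rw(28.5))"
```

```text
t: 17.35
tool_pos: [0.5285, -0.153, 0.0945]
orientation: [1.605, 2.698, -0.004]
force: [-3.5, -0.3, 5.5]
opening: 0.008
t 17.35 pos [ 0.5285 -0.153   0.0945] F [-3.5 -0.3  5.5] open 0.008
twist [-0.001  0.003 -0.   ] trans now-frame mm [ 1.6 -0.3  1.1] target-frame mm [ 1.6 -0.3  1.1]
```

```bash
python3 -m pendant '[{"translation":[0,0,0],"twist":[0,0,0],"grip":-0.57},{"translation":[0,0,0],"twist":[0,0,0],"grip":-0.57},{"translation":[0,0,0],"twist":[0,0,0],"grip":-0.57},{"translation":[0,0,-20],"twist":[0,0,0],"grip":-0.57},{"translation":[0,0,-40],"twist":[0,0,0],"grip":-0.57},{"translation":[0,0,-40],"twist":[0,0,0],"grip":-0.5},{"translation":[0,0,-30],"twist":[0,0,0],"grip":-0.3},{"translation":[0,0,0],"twist":[0,0,0],"grip":-0.3},{"translation":[0,0,0],"twist":[0,0,0],"grip":-0.3},{"translation":[0,0,0],"twist":[0,0,0],"grip":-0.3}]' 25
python3 -c "
from h import *
delta([.538,-.358,.22],Rw(56.2))"
```

```text
t: 18.35
tool_pos: [0.5275, -0.152, 0.2269]
orientation: [-1.606, -2.699, 0.005]
force: [0.2, -0.1, 0.0]
opening: 0.0326
t 18.35 pos [ 0.5275 -0.152   0.2269] F [ 0.2 -0.1  0. ] open 0.0326
twist [-0.003 -0.    -0.484] trans now-frame mm [-186.1  -89.     7.3] target-frame mm [-123.3 -165.3    6.9]
```

```bash
python3 -m pendant '[{"translation":[0,0,0],"twist":[0,0,-0.121],"grip":-0.3},{"translation":[0,0,0],"twist":[0,0,-0.121],"grip":-0.3},{"translation":[0,0,0],"twist":[0,0,-0.121],"grip":-0.3},{"translation":[0,0,0],"twist":[0,0,-0.121],"grip":-0.3},{"translation":[-30,-41,2],"twist":[0,0,0],"grip":-0.3},{"translation":[-30,-41,2],"twist":[0,0,0],"grip":-0.3},{"translation":[-30,-41,2],"twist":[0,0,0],"grip":-0.3},{"translation":[-30,-40,1],"twist":[0,0,0],"grip":-0.3},{"translation":[0,0,0],"twist":[0,0,0],"grip":-0.3},{"translation":[0,0,0],"twist":[0,0,0],"grip":-0.3}]' 25
cat > chk.py <<'E'
from coup import *
import sys
n=sys.argv[1]
im,d,ci=look('wrist','w%s.png'%n); W=cloud(d,ci)
reg=(W[...,0]>.38)&(W[...,0]<.56)&(W[...,1]>-.42)&(W[...,1]<-.25); reg[320:]=0; coupons(W,im,reg)
im,d,ci=look('side','s%s.png'%n); W=cloud(d,ci)
q=np.stack([(W[...,:2]-DO)@DX,(W[...,:2]-DO)@DY],-1)*1000
for y in (-38,0,38):
    m=(abs(q[...,1]-y)<7)&(q[...,0]>-75)&(q[...,0]<0)&(W[...,2]>.094)&(W[...,2]<.2)&(q[...,0]>-64)
    S=W[m]
    if len(S)>10: print('slot y',y,len(S),'top z',np.percentile(S[:,2],[50,98,100]),'x',np.percentile(q[m][:,0],[2,98]),'y',np.percentile(q[m][:,1],[2,98]))
E
python3 chk.py 5
```

```text
t: 19.35
tool_pos: [0.5335, -0.3533, 0.1971]
orientation: [-0.866, -2.989, -0.008]
force: [-0.3, 0.8, -0.4]
opening: 0.0326
cu [ 284  175   66   59 3235] N [0.4247 0.6318 0.6485] incl 49.6 az 56.1 width 39.1 len 70.4 rect [39.7 72.2] 0.1 top edge mid face [ 0.5006 -0.3566  0.0762]
brass [ 286  108   67   59 3562] N [0.428  0.629  0.6489] incl 49.5 az 55.8 width 38.6 len 70.1 rect [39.3 71.9] 0.2 top edge mid face [ 0.4606 -0.3295  0.0761]
al [420 177  43  35 555] N [0.9821 0.1875 0.0174] incl 89.0 az 10.8 width 26.1 len 43.8 rect [44.7 27.4] 89.9 top edge mid face [ 0.5567 -0.2628  0.0574]
slot y -38 275 top z [0.1216 0.132  0.1327] x [-52.7789 -11.9578] y [-41.3995 -33.361 ]
```

```bash
python3 -c "
from h import *
delta(grasp(TOP['brass'],.06),RG)"
```

```text
t 19.45 pos [ 0.5336 -0.3522  0.1975] F [-0.1  0.2  0. ] open 0.0328
twist [-0.702 -0.04   0.021] trans now-frame mm [ 71.6 -43.  102.9] target-frame mm [ 73.2 -99.7  47.6]
```

```bash
python3 -m pendant '[{"translation":[0,0,0],"twist":[-0.14,-0.008,0.004],"grip":-0.3},{"translation":[0,0,0],"twist":[-0.14,-0.008,0.004],"grip":-0.3},{"translation":[0,0,0],"twist":[-0.14,-0.008,0.004],"grip":-0.3},{"translation":[0,0,0],"twist":[-0.14,-0.008,0.004],"grip":-0.3},{"translation":[0,0,0],"twist":[-0.14,-0.008,0.004],"grip":-0.3},{"translation":[24,-33,0],"twist":[0,0,0],"grip":-0.3},{"translation":[24,-33,0],"twist":[0,0,0],"grip":-0.3},{"translation":[24,-33,0],"twist":[0,0,0],"grip":-0.3},{"translation":[0,0,0],"twist":[0,0,0],"grip":-0.3},{"translation":[0,0,0],"twist":[0,0,0],"grip":-0.3}]' 25
python3 -c "
from h import *
delta(grasp(TOP['brass'],.06),RG)"
```

```text
t: 20.45
tool_pos: [0.4382, -0.3594, 0.1349]
orientation: [0.777, 2.641, 0.999]
force: [0.1, 0.2, -0.2]
opening: 0.0324
t 20.45 pos [ 0.4382 -0.3594  0.1349] F [ 0.1  0.2 -0.2] open 0.0324
twist [ 0.029 -0.004  0.021] trans now-frame mm [ -1.6 -15.1  37.4] target-frame mm [ -1.8 -14.   37.8]
```

```bash
python3 -m pendant '[{"translation":[0,0,0],"twist":[0,0,0],"grip":-0.3},{"translation":[-2,-7,15],"twist":[0.015,-0.004,0.01],"grip":-0.3},{"translation":[0,-7,15],"twist":[0.014,0,0.011],"grip":-0.3},{"translation":[0,0,0],"twist":[0,0,0],"grip":-0.3},{"translation":[0,0,0],"twist":[0,0,0],"grip":-0.3},{"translation":[0,0,0],"twist":[0,0,0],"grip":-0.3},{"translation":[0,0,0],"twist":[0,0,0],"grip":-0.3},{"translation":[0,0,0],"twist":[0,0,0],"grip":-0.3},{"translation":[0,0,0],"twist":[0,0,0],"grip":-0.3},{"translation":[0,0,0],"twist":[0,0,0],"grip":-0.3}]' 25
python3 -c "
from h import *
delta(grasp(TOP['brass'],.0),RG)"
```

```text
t: 21.45
tool_pos: [0.4535, -0.3526, 0.1118]
orientation: [0.794, 2.658, 0.952]
force: [0.2, -0.7, 0.1]
opening: 0.0325
t 21.45 pos [ 0.4535 -0.3526  0.1118] F [ 0.2 -0.7  0.1] open 0.0325
twist [-0.006  0.005  0.016] trans now-frame mm [ 7.6 -9.5 71.1] target-frame mm [  7.1 -10.   71. ]
```

```bash
python3 -m pendant '[{"translation":[7,-10,0],"twist":[-0.006,0.005,0.016],"grip":-0.3},{"translation":[0,0,0],"twist":[0,0,0],"grip":-0.3},{"translation":[0,0,0],"twist":[0,0,0],"grip":-0.3},{"translation":[0,0,10],"twist":[0,0,0],"grip":-0.3},{"translation":[0,0,10],"twist":[0,0,0],"grip":-0.3},{"translation":[0,0,5],"twist":[0,0,0],"grip":-0.3},{"translation":[0,0,0],"twist":[0,0,0],"grip":-0.3},{"translation":[0,0,0],"twist":[0,0,0],"grip":-0.3},{"translation":[0,0,0],"twist":[0,0,0],"grip":-0.3},{"translation":[0,0,0],"twist":[0,0,0],"grip":-0.3}]' 25
python3 -c "
from h import *
delta(grasp(TOP['brass'],.0),RG)"
```

```text
t: 22.45
tool_pos: [0.452, -0.34, 0.083]
orientation: [0.817, 2.655, 0.97]
force: [-0.0, 0.6, 0.3]
opening: 0.0323
t 22.45 pos [ 0.452 -0.34   0.083] F [-0.   0.6  0.3] open 0.0323
twist [ 0.001 -0.002 -0.003] trans now-frame mm [-1.3  1.2 42.8] target-frame mm [-1.2  1.2 42.8]
```

```bash
python3 -m pendant '[{"translation":[-1,1,12],"twist":[0,0,0],"grip":-0.3},{"translation":[0,0,12],"twist":[0,0,0],"grip":-0.3},{"translation":[0,0,10],"twist":[0,0,0],"grip":-0.3},{"translation":[0,0,3],"twist":[0,0,0],"grip":-0.3},{"translation":[0,0,0],"twist":[0,0,0],"grip":-0.3},{"translation":[0,0,0],"twist":[0,0,0],"grip":-1},{"translation":[0,0,0],"twist":[0,0,0],"grip":-1},{"translation":[0,0,0],"twist":[0,0,0],"grip":-1},{"translation":[0,0,0],"twist":[0,0,0],"grip":-1},{"translation":[0,0,0],"twist":[0,0,0],"grip":-1}]' 25
python3 -c "
from h import *
delta(grasp(TOP['brass'],.0),RG)"
```

```text
t: 23.45
tool_pos: [0.4683, -0.3181, 0.0536]
orientation: [0.816, 2.655, 0.971]
force: [-0.2, -0.2, -1.7]
opening: 0.0076
t 23.45 pos [ 0.4683 -0.3181  0.0536] F [-0.2 -0.2 -1.7] open 0.0076
twist [ 0.003 -0.002 -0.002] trans now-frame mm [-0.  -0.8  2.8] target-frame mm [-0.  -0.8  2.8]
```

```bash
python3 -m pendant '[{"translation":[0,0,-20],"twist":[0,0,0],"grip":-1},{"translation":[0,0,-30],"twist":[0,0,0],"grip":-1},{"translation":[0,0,-30],"twist":[0,0,0],"grip":-1},{"translation":[0,0,-25],"twist":[0,0,0],"grip":-1},{"translation":[0,0,0],"twist":[0.14,0,0],"grip":-1},{"translation":[0,0,0],"twist":[0.14,0,0],"grip":-1},{"translation":[0,0,0],"twist":[0.14,0,0],"grip":-1},{"translation":[0,0,0],"twist":[0.14,0,0],"grip":-1},{"translation":[0,0,0],"twist":[0.12,0,0],"grip":-1},{"translation":[0,0,-30],"twist":[0,0,0],"grip":-1}]' 25
python3 -c "
from h import *
delta(dock(-34.2,.5,220),Rw(28.5))"
```

```text
t: 24.45
tool_pos: [0.424, -0.3797, 0.1622]
orientation: [-0.933, -2.992, 0.006]
force: [-0.7, -0.2, -1.5]
opening: 0.008
t 24.45 pos [ 0.424  -0.3797  0.1622] F [-0.7 -0.2 -1.5] open 0.008
twist [-0.007 -0.005  0.469] trans now-frame mm [ 27.7 279.8 -59.3] target-frame mm [151.  237.5 -57.8]
```

```bash
python3 -m pendant '[{"translation":[0,0,-35],"twist":[0,0,0.12],"grip":-1},{"translation":[0,0,-25],"twist":[0,0,0.12],"grip":-1},{"translation":[0,0,0],"twist":[0,0,0.12],"grip":-1},{"translation":[0,0,0],"twist":[0,0,0.11],"grip":-1},{"translation":[28,44,0],"twist":[0,0,0],"grip":-1},{"translation":[30,47,0],"twist":[0,0,0],"grip":-1},{"translation":[30,47,0],"twist":[0,0,0],"grip":-1},{"translation":[30,47,0],"twist":[0,0,0],"grip":-1},{"translation":[27,43,0],"twist":[0,0,0],"grip":-1},{"translation":[0,0,0],"twist":[0,0,0],"grip":-1}]' 25
python3 -c "
from h import *
delta(dock(-34.2,.5,185),Rw(28.5))"
```

```text
t: 25.45
tool_pos: [0.5568, -0.1572, 0.2286]
orientation: [1.639, 2.674, -0.016]
force: [-0.3, 0.0, -1.0]
opening: 0.0079
t 25.45 pos [ 0.5568 -0.1572  0.2286] F [-0.3  0.  -1. ] open 0.0079
twist [-0.006  0.01  -0.026] trans now-frame mm [19.7 14.4 43.3] target-frame mm [18.9 14.7 43.6]
```

```bash
python3 -m pendant '[{"translation":[0,0,0],"twist":[0,0,0],"grip":-1},{"translation":[0,0,0],"twist":[0,0,0],"grip":-1},{"translation":[12,10,0],"twist":[-0.006,0.01,-0.026],"grip":-1},{"translation":[0,0,20],"twist":[0,0,0],"grip":-1},{"translation":[0,0,20],"twist":[0,0,0],"grip":-1},{"translation":[0,0,0],"twist":[0,0,0],"grip":-1},{"translation":[0,0,0],"twist":[0,0,0],"grip":-1},{"translation":[0,0,0],"twist":[0,0,0],"grip":-1},{"translation":[0,0,0],"twist":[0,0,0],"grip":-1},{"translation":[0,0,0],"twist":[0,0,0],"grip":-1}]' 25
python3 - <<'E'
from inhand import *
delta(dock(-34.2,.5,105),Rw(28.5))
im,d,ci=look('wrist','w6.png'); np.savez('w6.npz',im=im,d=d,T=np.array(ci['cam_to_world'])); inhand('w6.npz')
E
```

```text
t: 26.45
tool_pos: [0.5602, -0.1451, 0.1915]
orientation: [1.607, 2.695, 0.004]
force: [-0.5, -0.4, -1.1]
opening: 0.0074
t 26.45 pos [ 0.5602 -0.1451  0.1915] F [-0.5 -0.4 -1.1] open 0.0074
twist [ 0.004  0.002 -0.002] trans now-frame mm [10.   5.5 86.5] target-frame mm [ 9.9  5.9 86.5]
z -35 339 x max [8.3 9. ] y [-11.3   3.5  11.4]
z -30 312 x max [8.4 9. ] y [-11.5   3.5  11.4]
z -25 2126 x max [ 3.9 19.2] y [-7.9 -0.6  7.6]
z -20 312 x max [ 8.6 19.7] y [-11.3   0.4  11.4]
z -15 279 x max [ 8.6 19.7] y [-11.3   0.2  11.3]
z -10 254 x max [ 8.7 19.7] y [-11.3   0.6  11.4]
z -5 236 x max [ 8.7 19.7] y [-11.2  -0.2  10.9]
z 0 85 x max [19.3 19.7] y [-7.9  0.2  7.9]
z 5 64 x max [19.3 19.7] y [-4.2 -0.7  3.4]
z 10 67 x max [19.4 19.7] y [-4.3 -0.2  3.5]
z 15 49 x max [19.4 19.7] y [-4.3 -0.7  2.9]
z 20 47 x max [19.4 19.7] y [-4.1 -0.7  3. ]
z 25 51 x max [19.3 19.7] y [-4.2 -0.2  3.3]
z 30 43 x max [19.4 19.6] y [-4.1 -0.7  3.2]
z 35 43 x max [19.3 19.7] y [-4.4 -0.7  3.4]
lowest z [20.  39.  44.9]
```

```bash
python3 -m pendant '[{"translation":[10,5.7,0],"twist":[0,0,0],"grip":-1},{"translation":[0,0,0],"twist":[0,0,0],"grip":-1},{"translation":[0,0,0],"twist":[0,0,0],"grip":-1},{"translation":[0,0,12],"twist":[0,0,0],"grip":-1},{"translation":[0,0,12],"twist":[0,0,0],"grip":-1},{"translation":[0,0,12],"twist":[0,0,0],"grip":-1},{"translation":[0,0,3],"twist":[0,0,0],"grip":-1},{"translation":[0,0,0],"twist":[0,0,0],"grip":-1},{"translation":[0,0,0],"twist":[0,0,0],"grip":-1},{"translation":[0,0,0],"twist":[0,0,0],"grip":-1}]' 25
python3 -c "
from h import *
delta(dock(-34.2,.5,105),Rw(28.5))"
```

```text
t: 27.5
tool_pos: [0.5602, -0.1321, 0.1481]
orientation: [1.607, 2.697, 0.004]
force: [0.2, -0.2, -1.3]
opening: 0.0077
t 27.50 pos [ 0.5602 -0.1321  0.1481] F [ 0.2 -0.2 -1.3] open 0.0077
twist [ 0.003  0.001 -0.001] trans now-frame mm [-1.6 -0.4 43.1] target-frame mm [-1.6 -0.2 43.1]
```

```bash
python3 -m pendant '[{"translation":[-1.6,-0.2,0],"twist":[0.003,0,0],"grip":-1},{"translation":[0,0,0],"twist":[0,0,0],"grip":-1},{"translation":[0,0,5],"twist":[0,0,0],"grip":-1},{"translation":[0,0,5],"twist":[0,0,0],"grip":-1},{"translation":[0,0,5],"twist":[0,0,0],"grip":-1},{"translation":[0,0,5],"twist":[0,0,0],"grip":-1},{"translation":[0,0,4],"twist":[0,0,0],"grip":-1},{"translation":[0,0,0],"twist":[0,0,0],"grip":-1},{"translation":[0,0,0],"twist":[0,0,0],"grip":-1},{"translation":[0,0,0],"twist":[0,0,0],"grip":-1}]' 25
python3 -c "
from h import *
delta(dock(-34.2,.5,105),Rw(28.5))"
```

```text
t: 28.5
tool_pos: [0.5614, -0.1339, 0.1228]
orientation: [1.607, 2.697, 0.0]
force: [-0.5, 0.0, -0.3]
opening: 0.0075
t 28.50 pos [ 0.5614 -0.1339  0.1228] F [-0.5  0.  -0.3] open 0.0075
twist [ 0.001  0.002 -0.001] trans now-frame mm [ 0.6 -0.4 17.8] target-frame mm [ 0.6 -0.4 17.8]
```

```bash
python3 -m pendant '[{"translation":[0.5,-0.3,4],"twist":[0,0,0],"grip":-1},{"translation":[0,0,4],"twist":[0,0,0],"grip":-1},{"translation":[0,0,4],"twist":[0,0,0],"grip":-1},{"translation":[0,0,3],"twist":[0,0,0],"grip":-1},{"translation":[0,0,1],"twist":[0,0,0],"grip":-1},{"translation":[0,0,1],"twist":[0,0,0],"grip":-1},{"translation":[0,0,1],"twist":[0,0,0],"grip":-1},{"translation":[0,0,1],"twist":[0,0,0],"grip":-1},{"translation":[0,0,1],"twist":[0,0,0],"grip":-1},{"translation":[0,0,0],"twist":[0,0,0],"grip":-1}]' 25
python3 -c "
from h import *
delta(dock(-34.2,.5,105),Rw(28.5))"
```

```text
t: 29.5
tool_pos: [0.562, -0.1344, 0.1065]
orientation: [1.605, 2.695, 0.0]
force: [-0.0, 0.0, -0.7]
opening: 0.0077
t 29.50 pos [ 0.562  -0.1344  0.1065] F [-0.   0.  -0.7] open 0.0077
twist [ 0.003  0.004 -0.001] trans now-frame mm [ 1.3 -0.8  1.5] target-frame mm [ 1.3 -0.7  1.5]
```

```bash
python3 -m pendant '[{"translation":[0,0,1.5],"twist":[0,0,0],"grip":-1},{"translation":[0,0,1.5],"twist":[0,0,0],"grip":-1},{"translation":[0,0,1],"twist":[0,0,0],"grip":-1},{"translation":[0,0,0],"twist":[0,0,0],"grip":-0.57},{"translation":[0,0,0],"twist":[0,0,0],"grip":-0.57},{"translation":[0,0,0],"twist":[0,0,0],"grip":-0.57},{"translation":[0,0,-20],"twist":[0,0,0],"grip":-0.57},{"translation":[0,0,-35],"twist":[0,0,0],"grip":-0.57},{"translation":[0,0,-35],"twist":[0,0,0],"grip":-0.5},{"translation":[0,0,-20],"twist":[0,0,0],"grip":-0.3}]' 25
python3 -c "
from h import *
delta([.538,-.358,.22],Rw(56.2))"
```

```text
t: 30.5
tool_pos: [0.5594, -0.1338, 0.2132]
orientation: [-1.607, -2.698, 0.003]
force: [1.3, 0.2, -0.2]
opening: 0.0276
t 30.50 pos [ 0.5594 -0.1338  0.2132] F [ 1.3  0.2 -0.2] open 0.0276
twist [-0.003 -0.001 -0.485] trans now-frame mm [-186.9 -125.6   -6.5] target-frame mm [-106.9 -198.2   -6.8]
```

```bash
python3 -m pendant '[{"translation":[0,0,-10],"twist":[0,0,-0.121],"grip":-0.3},{"translation":[0,0,-5],"twist":[0,0,-0.121],"grip":-0.3},{"translation":[0,0,0],"twist":[0,0,-0.121],"grip":-0.3},{"translation":[0,0,0],"twist":[0,0,-0.121],"grip":-0.3},{"translation":[-26,-48,0],"twist":[0,0,0],"grip":-0.3},{"translation":[-26,-48,0],"twist":[0,0,0],"grip":-0.3},{"translation":[-26,-48,0],"twist":[0,0,0],"grip":-0.3},{"translation":[-26,-46,0],"twist":[0,0,0],"grip":-0.3},{"translation":[0,0,0],"twist":[0,0,0],"grip":-0.3},{"translation":[0,0,0],"twist":[0,0,0],"grip":-0.3}]' 25
python3 chk.py 7; python3 -c "
from h import *
delta(grasp(TOP['cu'],.06),RG)"
```

```text
t: 31.5
tool_pos: [0.5483, -0.3424, 0.2325]
orientation: [0.873, 3.011, -0.0]
force: [0.7, 1.2, 0.1]
opening: 0.0329
cu [ 266  156   62   54 2812] N [0.4264 0.6315 0.6476] incl 49.6 az 56.0 width 39.0 len 70.0 rect [40.  71.6] 0.3 top edge mid face [ 0.5006 -0.3564  0.076 ]
al [390 158  36  32 396] N [0.9734 0.2279 0.0214] incl 88.8 az 13.2 width 26.2 len 42.6 rect [43.2 28.1] 89.1 top edge mid face [ 0.5563 -0.2628  0.0574]
slot y -38 275 top z [0.1209 0.1322 0.1331] x [-51.5194 -11.2251] y [-41.4496 -33.3083]
slot y 0 245 top z [0.1224 0.1321 0.1326] x [-51.4841 -11.1383] y [-2.5595  5.3904]
t 31.60 pos [ 0.5485 -0.3413  0.2326] F [ 0.7  0.5 -0.2] open 0.0324
twist [-0.697 -0.005  0.033] trans now-frame mm [ 34.  -62.2 135.6] target-frame mm [  31.1 -135.7   63.6]
```

```bash
python3 -m pendant '[{"translation":[0,0,0],"twist":[-0.14,0,0.006],"grip":-0.3},{"translation":[0,0,0],"twist":[-0.14,0,0.006],"grip":-0.3},{"translation":[0,0,0],"twist":[-0.14,0,0.006],"grip":-0.3},{"translation":[0,0,0],"twist":[-0.14,0,0.006],"grip":-0.3},{"translation":[0,0,0],"twist":[-0.14,0,0.006],"grip":-0.3},{"translation":[12,-45,5],"twist":[0,0,0],"grip":-0.3},{"translation":[12,-45,5],"twist":[0,0,0],"grip":-0.3},{"translation":[12,-45,5],"twist":[0,0,0],"grip":-0.3},{"translation":[0,0,0],"twist":[0,0,0],"grip":-0.3},{"translation":[0,0,0],"twist":[0,0,0],"grip":-0.3}]' 25
python3 -m pendant '[{"translation":[0,0,0],"twist":[0,0,0],"grip":-0.3},{"translation":[0,0,0],"twist":[0,0,0],"grip":-0.3},{"translation":[0,0,0],"twist":[0,0,0],"grip":-0.3},{"translation":[0,0,0],"twist":[0,0,0],"grip":-0.3},{"translation":[0,0,0],"twist":[0,0,0],"grip":-0.3},{"translation":[0,0,0],"twist":[0,0,0],"grip":-0.3},{"translation":[0,0,0],"twist":[0,0,0],"grip":-0.3},{"translation":[0,0,0],"twist":[0,0,0],"grip":-0.3},{"translation":[0,0,0],"twist":[0,0,0],"grip":-0.3},{"translation":[0,0,0],"twist":[0,0,0],"grip":-0.3}]' 25
python3 -c "
from h import *
delta(grasp(TOP['cu'],.06),RG)"
```

```text
t: 32.6
tool_pos: [0.4774, -0.384, 0.1358]
orientation: [0.768, 2.644, 1.009]
force: [-0.4, 0.3, 1.1]
opening: 0.0326
t: 33.6
tool_pos: [0.4827, -0.3817, 0.1419]
orientation: [0.754, 2.647, 1.001]
force: [-0.5, 0.7, -0.1]
opening: 0.0325
t 33.60 pos [ 0.4827 -0.3817  0.1419] F [-0.5  0.7 -0.1] open 0.0325
twist [ 0.03  -0.01   0.037] trans now-frame mm [ -0.2 -24.6  38.5] target-frame mm [ -0.7 -23.4  39.3]
```

```bash
python3 -m pendant '[{"translation":[0,-12,0],"twist":[0.03,-0.01,0.037],"grip":-0.3},{"translation":[0,-12,20],"twist":[0,0,0],"grip":-0.3},{"translation":[0,0,20],"twist":[0,0,0],"grip":-0.3},{"translation":[0,0,5],"twist":[0,0,0],"grip":-0.3},{"translation":[0,0,0],"twist":[0,0,0],"grip":-0.3},{"translation":[0,0,0],"twist":[0,0,0],"grip":-0.3},{"translation":[0,0,0],"twist":[0,0,0],"grip":-0.3},{"translation":[0,0,0],"twist":[0,0,0],"grip":-0.3},{"translation":[0,0,0],"twist":[0,0,0],"grip":-0.3},{"translation":[0,0,0],"twist":[0,0,0],"grip":-0.3}]' 25
python3 -c "
from h import *
delta(grasp(TOP['cu'],.0),RG)"
```

```text
t: 34.6
tool_pos: [0.4891, -0.3767, 0.0937]
orientation: [0.817, 2.653, 0.958]
force: [-0.5, 0.4, -0.1]
opening: 0.0325
t 34.60 pos [ 0.4891 -0.3767  0.0937] F [-0.5  0.4 -0.1] open 0.0325
twist [-0.004  0.006 -0.   ] trans now-frame mm [ 2.2  1.8 57.3] target-frame mm [ 1.8  1.6 57.4]
```

```bash
python3 -m pendant '[{"translation":[2,1.6,0],"twist":[-0.004,0.006,0],"grip":-0.3},{"translation":[0,0,14],"twist":[0,0,0],"grip":-0.3},{"translation":[0,0,14],"twist":[0,0,0],"grip":-0.3},{"translation":[0,0,13],"twist":[0,0,0],"grip":-0.3},{"translation":[0,0,8],"twist":[0,0,0],"grip":-0.3},{"translation":[0,0,2],"twist":[0,0,0],"grip":-0.3},{"translation":[0,0,0],"twist":[0,0,0],"grip":-0.3},{"translation":[0,0,0],"twist":[0,0,0],"grip":-1},{"translation":[0,0,0],"twist":[0,0,0],"grip":-1},{"translation":[0,0,0],"twist":[0,0,0],"grip":-1}]' 25
python3 -c "
from h import *
delta(grasp(TOP['cu'],.0),RG)"
```

```text
t: 35.6
tool_pos: [0.508, -0.3437, 0.0515]
orientation: [0.814, 2.657, 0.969]
force: [-0.6, -1.1, -0.2]
opening: 0.0133
t 35.60 pos [ 0.508  -0.3437  0.0515] F [-0.6 -1.1 -0.2] open 0.0133
twist [ 0.001 -0.002 -0.   ] trans now-frame mm [-1.1 -0.3  0.7] target-frame mm [-1.1 -0.3  0.7]
```

```bash
python3 -m pendant '[{"translation":[0,0,0],"twist":[0,0,0],"grip":-1},{"translation":[0,0,0],"twist":[0,0,0],"grip":-1},{"translation":[0,0,-20],"twist":[0,0,0],"grip":-1},{"translation":[0,0,-30],"twist":[0,0,0],"grip":-1},{"translation":[0,0,-35],"twist":[0,0,0],"grip":-1},{"translation":[0,0,-30],"twist":[0,0,0],"grip":-1},{"translation":[0,0,0],"twist":[0.14,0,0],"grip":-1},{"translation":[0,0,0],"twist":[0.14,0,0],"grip":-1},{"translation":[0,0,0],"twist":[0.14,0,0],"grip":-1},{"translation":[0,0,0],"twist":[0.14,0,0],"grip":-1}]' 25
python3 -m pendant '[{"translation":[0,0,0],"twist":[0.13,0,0],"grip":-1},{"translation":[0,0,-30],"twist":[0,0,0],"grip":-1},{"translation":[0,0,-35],"twist":[0,0,0.12],"grip":-1},{"translation":[0,0,-10],"twist":[0,0,0.12],"grip":-1},{"translation":[0,0,0],"twist":[0,0,0.12],"grip":-1},{"translation":[0,0,0],"twist":[0,0,0.11],"grip":-1},{"translation":[0,0,0],"twist":[0,0,0],"grip":-1},{"translation":[0,0,0],"twist":[0,0,0],"grip":-1},{"translation":[0,0,0],"twist":[0,0,0],"grip":-1},{"translation":[0,0,0],"twist":[0,0,0],"grip":-1}]' 25
python3 -c "
from h import *
delta(dock(-33.3,38.5,220),Rw(28.5))"
```

```text
t: 36.6
tool_pos: [0.4596, -0.4137, 0.1401]
orientation: [0.927, 2.962, 0.185]
force: [0.4, 0.9, -1.3]
opening: 0.0077
t: 37.6
tool_pos: [0.4633, -0.4099, 0.2214]
orientation: [1.613, 2.694, -0.031]
force: [0.3, -0.7, -0.9]
opening: 0.0081
t 37.60 pos [ 0.4633 -0.4099  0.2214] F [ 0.3 -0.7 -0.9] open 0.0081
twist [-0.016  0.011 -0.006] trans now-frame mm [196.9 254.3  -4.8] target-frame mm [195.4 255.4   1.4]
```

```bash
python3 -m pendant '[{"translation":[25,34,0],"twist":[-0.016,0.011,-0.006],"grip":-1},{"translation":[28,36,0],"twist":[0,0,0],"grip":-1},{"translation":[28,36,0],"twist":[0,0,0],"grip":-1},{"translation":[28,36,0],"twist":[0,0,0],"grip":-1},{"translation":[28,36,0],"twist":[0,0,0],"grip":-1},{"translation":[28,36,0],"twist":[0,0,0],"grip":-1},{"translation":[20,27,0],"twist":[0,0,0],"grip":-1},{"translation":[0,0,0],"twist":[0,0,0],"grip":-1},{"translation":[0,0,0],"twist":[0,0,0],"grip":-1},{"translation":[0,0,0],"twist":[0,0,0],"grip":-1}]' 25
python3 - <<'E'
from inhand import *
delta(dock(-33.3,38.5,103),Rw(28.5))
im,d,ci=look('wrist','w8.png'); np.savez('w8.npz',im=im,d=d,T=np.array(ci['cam_to_world'])); inhand('w8.npz')
W=cloud(d,ci); q=np.stack([(W[...,:2]-DO)@DX,(W[...,:2]-DO)@DY],-1)*1000
m=(abs(W[...,2]-.1143)<.003); print('plate x',np.percentile(q[m][:,0],[2,50,98]),m.sum(), np.percentile(q[m][:,1],[2,98]))
z=np.load('w2.npz'); ci['cam_to_world']=z['T']; W=cloud(z['d'],ci); q=np.stack([(W[...,:2]-DO)@DX,(W[...,:2]-DO)@DY],-1)*1000
m=(abs(W[...,2]-.1143)<.003); print('plate x before',np.percentile(q[m][:,0],[2,50,98]),m.sum())
E
```

```text
t: 38.6
tool_pos: [0.5881, -0.1234, 0.2173]
orientation: [-1.592, -2.703, 0.001]
force: [-0.2, 0.0, -0.8]
opening: 0.0078
t 38.60 pos [ 0.5881 -0.1234  0.2173] F [-0.2  0.  -0.8] open 0.0078
twist [-0.003 -0.003  0.009] trans now-frame mm [  2.7   9.4 114.3] target-frame mm [  3.2   9.1 114.3]
z -35 349 x max [8.5 9.3] y [-11.4   3.8  11.4]
z -30 610 x max [ 8.3 17.5] y [-10.8   0.1  10.8]
z -25 1802 x max [ 5.3 18.8] y [-8.4 -0.3  8.3]
z -20 317 x max [ 8.9 19.1] y [-11.4   0.1  11.3]
z -15 284 x max [ 8.9 19.1] y [-11.2   0.5  11.3]
z -10 250 x max [ 8.9 19.1] y [-11.3  -0.1  11.3]
z -5 226 x max [ 8.9 19. ] y [-11.    0.1  11.1]
z 0 89 x max [18.7 19.1] y [-8.  -0.3  8.2]
z 5 62 x max [18.8 19.2] y [-3.9 -0.3  3.7]
z 10 62 x max [18.8 19.1] y [-4.   0.1  3.8]
z 15 53 x max [18.8 19.1] y [-3.9 -0.3  3.5]
z 20 50 x max [18.7 19. ] y [-3.7  0.1  3.5]
z 25 46 x max [18.7 19.1] y [-3.9  0.1  3.6]
z 30 48 x max [18.7 19. ] y [-3.7 -0.4  3.5]
z 35 42 x max [18.8 19. ] y [-4.   0.4  3.8]
lowest z [18.4 36.9 42.8]
plate x [-70.41840455 -67.21270551  15.272573  ] 1685 [-54.68077222  50.33596065]
plate x before [-72.81103735 -69.6672699   14.96048716] 1625
```

```bash
python3 -m pendant '[{"translation":[2.4,8.8,10],"twist":[-0.003,-0.003,0.009],"grip":-1},{"translation":[0,0,15],"twist":[0,0,0],"grip":-1},{"translation":[0,0,15],"twist":[0,0,0],"grip":-1},{"translation":[0,0,15],"twist":[0,0,0],"grip":-1},{"translation":[0,0,10],"twist":[0,0,0],"grip":-1},{"translation":[0,0,0],"twist":[0,0,0],"grip":-1},{"translation":[0,0,0],"twist":[0,0,0],"grip":-1},{"translation":[0,0,0],"twist":[0,0,0],"grip":-1},{"translation":[0,0,0],"twist":[0,0,0],"grip":-1},{"translation":[0,0,0],"twist":[0,0,0],"grip":-1}]' 25
python3 -c "
from h import *
delta(dock(-32.4,38.2,103),Rw(28.5))"
```

```text
t: 39.65
tool_pos: [0.593, -0.1208, 0.1449]
orientation: [-1.614, -2.693, 0.001]
force: [1.2, 0.1, -1.1]
opening: 0.0077
t 39.65 pos [ 0.593  -0.1208  0.1449] F [ 1.2  0.1 -1.1] open 0.0077
twist [-0.002 -0.001 -0.007] trans now-frame mm [ 2.3  3.3 41.9] target-frame mm [ 2.3  3.2 41.9]
```

```bash
python3 -m pendant '[{"translation":[2.3,3.2,0],"twist":[-0.002,0,-0.007],"grip":-1},{"translation":[0,0,0],"twist":[0,0,0],"grip":-1},{"translation":[0,0,0],"twist":[0,0,0],"grip":-1},{"translation":[0,0,2],"twist":[0,0,0],"grip":-1},{"translation":[0,0,2],"twist":[0,0,0],"grip":-1},{"translation":[0,0,2],"twist":[0,0,0],"grip":-1},{"translation":[0,0,0],"twist":[0,0,0],"grip":-1},{"translation":[0,0,0],"twist":[0,0,0],"grip":-1},{"translation":[0,0,0],"twist":[0,0,0],"grip":-1},{"translation":[0,0,0],"twist":[0,0,0],"grip":-1}]' 25
python3 -c "
from h import *
delta(dock(-32.4,38.2,103),Rw(28.5))"
```

```text
t: 40.65
tool_pos: [0.5956, -0.117, 0.1396]
orientation: [1.604, 2.7, 0.003]
force: [0.4, -0.4, -1.5]
opening: 0.0076
t 40.65 pos [ 0.5956 -0.117   0.1396] F [ 0.4 -0.4 -1.5] open 0.0076
twist [0.002 0.    0.001] trans now-frame mm [ 0.3 -1.  36.6] target-frame mm [ 0.3 -0.9 36.6]
```

```bash
python3 -m pendant '[{"translation":[0.3,-0.9,0],"twist":[0,0,0],"grip":-1},{"translation":[0,0,0],"twist":[0,0,0],"grip":-1},{"translation":[0,0,5],"twist":[0,0,0],"grip":-1},{"translation":[0,0,5],"twist":[0,0,0],"grip":-1},{"translation":[0,0,5],"twist":[0,0,0],"grip":-1},{"translation":[0,0,4],"twist":[0,0,0],"grip":-1},{"translation":[0,0,0],"twist":[0,0,0],"grip":-1},{"translation":[0,0,0],"twist":[0,0,0],"grip":-1},{"translation":[0,0,0],"twist":[0,0,0],"grip":-1},{"translation":[0,0,0],"twist":[0,0,0],"grip":-1}]' 25
python3 -c "
from h import *
delta(dock(-32.4,38.2,103),Rw(28.5))"
```

```text
t: 41.65
tool_pos: [0.5943, -0.1171, 0.1184]
orientation: [1.605, 2.7, 0.002]
force: [-0.2, -0.7, -1.4]
opening: 0.008
t 41.65 pos [ 0.5943 -0.1171  0.1184] F [-0.2 -0.7 -1.4] open 0.008
twist [ 0.002 -0.     0.001] trans now-frame mm [-0.3  0.2 15.4] target-frame mm [-0.3  0.3 15.4]
```

Well inside the slot; lower to the floor.

```bash
python3 -m pendant '[{"translation":[0,0,4],"twist":[0,0,0],"grip":-1},{"translation":[0,0,4],"twist":[0,0,0],"grip":-1},{"translation":[0,0,4],"twist":[0,0,0],"grip":-1},{"translation":[0,0,1],"twist":[0,0,0],"grip":-1},{"translation":[0,0,1],"twist":[0,0,0],"grip":-1},{"translation":[0,0,1],"twist":[0,0,0],"grip":-1},{"translation":[0,0,1],"twist":[0,0,0],"grip":-1},{"translation":[0,0,1],"twist":[0,0,0],"grip":-1},{"translation":[0,0,1],"twist":[0,0,0],"grip":-1},{"translation":[0,0,1],"twist":[0,0,0],"grip":-1}]' 25
python3 -c "
from h import *
delta(dock(-32.4,38.2,103),Rw(28.5))"
```

```text
t: 42.65
tool_pos: [0.5952, -0.1177, 0.1044]
orientation: [1.603, 2.698, 0.002]
force: [-3.8, 0.9, 5.3]
opening: 0.0076
t 42.65 pos [ 0.5952 -0.1177  0.1044] F [-3.8  0.9  5.3] open 0.0076
twist [0.003 0.002 0.001] trans now-frame mm [ 0.6 -0.2  1.4] target-frame mm [ 0.6 -0.2  1.4]
```

```bash
python3 -m pendant '[{"translation":[0,0,0],"twist":[0,0,0],"grip":-0.57},{"translation":[0,0,0],"twist":[0,0,0],"grip":-0.57},{"translation":[0,0,0],"twist":[0,0,0],"grip":-0.57},{"translation":[0,0,-20],"twist":[0,0,0],"grip":-0.57},{"translation":[0,0,-35],"twist":[0,0,0],"grip":-0.57},{"translation":[0,0,-35],"twist":[0,0,0],"grip":-0.3},{"translation":[0,0,0],"twist":[0,0,0],"grip":0},{"translation":[0,0,0],"twist":[0,0,0],"grip":0},{"translation":[0,0,0],"twist":[0,0,0],"grip":0},{"translation":[0,0,0],"twist":[0,0,0],"grip":0}]' 25
python3 - <<'E'
from h import *
im,d,ci=look('wrist','w9.png'); W=cloud(d,ci); q=np.stack([(W[...,:2]-DO)@DX,(W[...,:2]-DO)@DY],-1)*1000
m=(abs(W[...,2]-.1143)<.003)&(q[...,0]<-50); print('plate x',np.percentile(q[m][:,0],[2,50,98]))
m=(abs(W[...,2]-.093)<.008)&(q[...,0]<-76)&(q[...,0]>-105)&(abs(q[...,1])<30)&(q[...,0]<-76); print('knob',m.sum(),np.percentile(q[m],[2,50,98],axis=0).round(1).tolist())
delta(dock(-88,0,150),Rw(28.5))
E
```

```text
t: 43.65
tool_pos: [0.5937, -0.1173, 0.1941]
orientation: [-1.604, -2.7, -0.001]
force: [0.0, -0.2, -0.6]
opening: 0.0464
plate x [-70.00880162 -67.27630933 -50.23120905]
knob 783 [[-91.9, -11.1], [-86.4, 1.4], [-76.7, 12.2]]
t 43.70 pos [ 0.5936 -0.1172  0.1939] F [-0.5  0.  -0.2] open 0.0462
twist [-0.    -0.001  0.001] trans now-frame mm [ 55.1 -37.1  44. ] target-frame mm [ 55.1 -37.2  43.9]
```

View pics/w9.png

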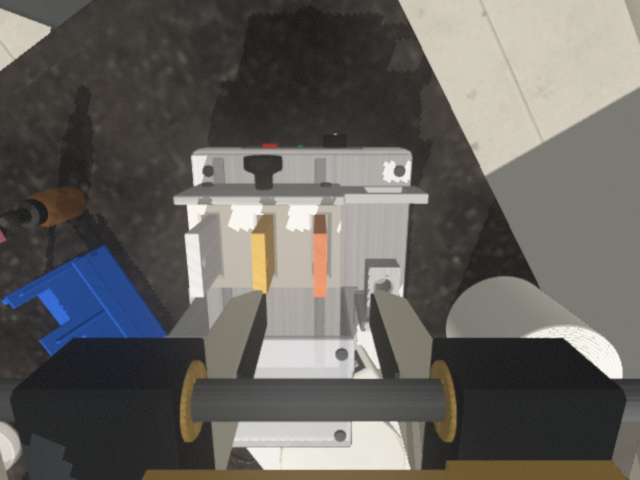

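```bash
python3 -m pendant '[{"translation":[27,-18,0],"twist":[0,0,0],"grip":0},{"translation":[27,-18,0],"twist":[0,0,0],"grip":0},{"translation":[0,0,0],"twist":[0,0,0],"grip":0},{"translation":[0,0,0],"twist":[0,0,0],"grip":0},{"translation":[0,0,20],"twist":[0,0,0],"grip":0},{"translation":[0,0,20],"twist":[0,0,0],"grip":0},{"translation":[0,0,0],"twist":[0,0,0],"grip":0},{"translation":[0,0,0],"twist":[0,0,0],"grip":0},{"translation":[0,0,0],"twist":[0,0,0],"grip":0},{"translation":[0,0,0],"twist":[0,0,0],"grip":0}]' 25
python3 -c "
from h import *
delta(dock(-87.5,0.5,72),Rw(28.5))"
```

```text
t: 44.7
tool_pos: [0.5351, -0.0876, 0.1482]
orientation: [-1.602, -2.693, 0.003]
force: [-0.3, 0.0, -0.2]
opening: 0.0461
t 44.70 pos [ 0.5351 -0.0876  0.1482] F [-0.3  0.  -0.2] open 0.0461
twist [-0.005 -0.006 -0.   ] trans now-frame mm [ 0.2  1.  76.2] target-frame mm [ 0.6  0.6 76.2]
```

```bash
python3 -m pendant '[{"translation":[0,1,18],"twist":[0,0,0],"grip":0},{"translation":[0,0,18],"twist":[0,0,0],"grip":0},{"translation":[0,0,18],"twist":[0,0,0],"grip":0},{"translation":[0,0,15],"twist":[0,0,0],"grip":0},{"translation":[0,0,2],"twist":[0,0,0],"grip":0},{"translation":[0,0,0],"twist":[0,0,0],"grip":0},{"translation":[0,0,0],"twist":[0,0,0],"grip":-1},{"translation":[0,0,0],"twist":[0,0,0],"grip":-1},{"translation":[0,0,0],"twist":[0,0,0],"grip":-1},{"translation":[0,0,0],"twist":[0,0,0],"grip":-1}]' 20
python3 -c "
from h import *
delta(dock(-15,0.5,72),Rw(28.5))"
```

```text
t: 45.7
tool_pos: [0.5377, -0.0908, 0.0827]
orientation: [-1.606, -2.698, 0.009]
force: [1.5, 0.7, -3.4]
opening: 0.0245
t 45.70 pos [ 0.5377 -0.0908  0.0827] F [ 1.5  0.7 -3.4] open 0.0245
twist [-0.006  0.002 -0.   ] trans now-frame mm [-67.8  -0.1  10.8] target-frame mm [-67.8  -0.2  10.7]
```

```bash
python3 -m pendant '[{"translation":[-4,0,0],"twist":[0,0,0],"grip":-1},{"translation":[-5,0,0],"twist":[0,0,0],"grip":-1},{"translation":[-5,0,0],"twist":[0,0,0],"grip":-1},{"translation":[-5,0,0],"twist":[0,0,0],"grip":-1},{"translation":[-5,0,0],"twist":[0,0,0],"grip":-1},{"translation":[-5,0,0],"twist":[0,0,0],"grip":-1},{"translation":[-5,0,0],"twist":[0,0,0],"grip":-1},{"translation":[-5,0,0],"twist":[0,0,0],"grip":-1},{"translation":[-5,0,0],"twist":[0,0,0],"grip":-1},{"translation":[-5,0,0],"twist":[0,0,0],"grip":-1}]' 20
python3 -c "
from h import *
delta(dock(-15,0.5,72),Rw(28.5))"
```

```text
t: 46.7
tool_pos: [0.5623, -0.1362, 0.0826]
orientation: [-1.604, -2.697, 0.007]
force: [-2.2, 2.0, -0.4]
opening: 0.0249
t 46.70 pos [ 0.5623 -0.1362  0.0826] F [-2.2  2.  -0.4] open 0.0249
twist [-0.006 -0.001  0.   ] trans now-frame mm [-16.2  -0.1  10.6] target-frame mm [-16.2  -0.2  10.6]
```

```bash
python3 -m pendant '[{"translation":[-3,0,0],"twist":[0,0,0],"grip":-1},{"translation":[-3,0,0],"twist":[0,0,0],"grip":-1},{"translation":[-3,0,0],"twist":[0,0,0],"grip":-1},{"translation":[-3,0,0],"twist":[0,0,0],"grip":-1},{"translation":[-3,0,0],"twist":[0,0,0],"grip":-1},{"translation":[-3,0,0],"twist":[0,0,0],"grip":-1},{"translation":[-2,0,0],"twist":[0,0,0],"grip":-1},{"translation":[-2,0,0],"twist":[0,0,0],"grip":-1},{"translation":[-2,0,0],"twist":[0,0,0],"grip":-1},{"translation":[-2,0,0],"twist":[0,0,0],"grip":-1}]' 20
python3 -c "
from h import *
delta(dock(-15,0.5,72),Rw(28.5))"
```

```text
t: 47.7
tool_pos: [0.5745, -0.1586, 0.0825]
orientation: [-1.601, -2.692, 0.003]
force: [-9.9, 12.9, 7.7]
opening: 0.0246
t 47.70 pos [ 0.5745 -0.1586  0.0825] F [-9.9 12.9  7.7] open 0.0246
twist [-0.007 -0.007  0.001] trans now-frame mm [ 9.3 -0.1 10.6] target-frame mm [ 9.4 -0.2 10.5]
```

```bash
python3 -m pendant '[{"translation":[-1,0,0],"twist":[0,0,0],"grip":-1},{"translation":[0,0,0],"twist":[0,0,0],"grip":-1},{"translation":[0,0,0],"twist":[0,0,0],"grip":0},{"translation":[0,0,0],"twist":[0,0,0],"grip":0},{"translation":[0,0,0],"twist":[0,0,0],"grip":0},{"translation":[0,0,-20],"twist":[0,0,0],"grip":0},{"translation":[0,0,-35],"twist":[0,0,0],"grip":0},{"translation":[0,0,-40],"twist":[0,0,0],"grip":0},{"translation":[0,0,-40],"twist":[0,0,0],"grip":0},{"translation":[0,0,0],"twist":[0,0,0],"grip":0}]' 20
python3 - <<'E'
from h import *
np.set_printoptions(precision=4,suppress=True)
delta(dock(40,40,210),Rw(28.5))
im,d,ci=look('wrist','w10.png'); W=cloud(d,ci); q=np.stack([(W[...,:2]-DO)@DX,(W[...,:2]-DO)@DY],-1)*1000
m=(abs(W[...,2]-.1143)<.002)&(abs(q[...,0])<40)&(abs(q[...,1])<55); m[300:]=0;print('plate x',np.percentile(q[m][:,0],[2,50,98]),m.sum())
m=(abs(W[...,2]-.107)<.003)&(abs(q[...,0])<40)&(q[...,1]>60);m[300:]=0; print('eye',np.percentile(q[m],[2,98],axis=0) if m.any() else 0)
m=(abs(W[...,2]-.0993)<.002)&(abs(q[...,0])<40)&(q[...,1]>60);m[300:]=0; print('bar',np.percentile(q[m],[2,98],axis=0))
E
```

```text
t: 48.7
tool_pos: [0.5775, -0.161, 0.2234]
orientation: [-1.603, -2.695, 0.003]
force: [0.7, 0.6, 0.5]
opening: 0.0465
t 48.70 pos [ 0.5775 -0.161   0.2234] F [0.7 0.6 0.5] open 0.0465
twist [-0.004 -0.004  0.   ] trans now-frame mm [-42.2  37.8  13. ] target-frame mm [-42.1  37.8  13.4]
plate x [ 6.7824  9.5386 12.842 ] 1272
eye [[  6.8029  61.7254]
 [ 26.6168 104.2971]]
bar [[-17.3687  71.0849]
 [ 39.4829 239.9011]]
```

View pics/w10.png

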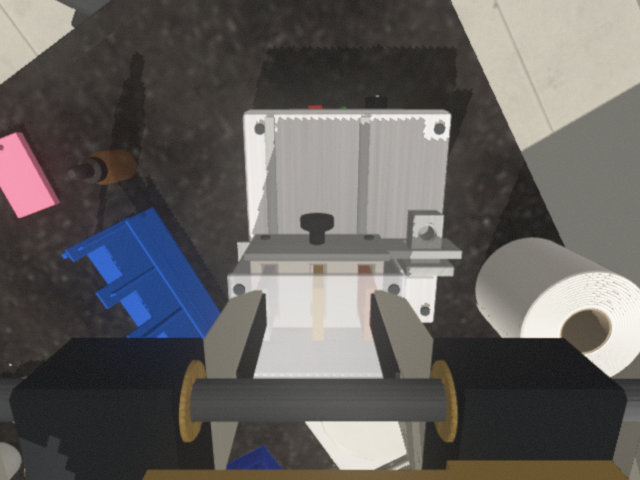

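```bash
python3 - <<'E'
from h import *
np.set_printoptions(precision=4,suppress=True)
ci=robot.camera_info('wrist'); im,d=robot.read_camera('wrist'); W=cloud(d,ci)
g=cv2.cvtColor(im,cv2.COLOR_RGB2GRAY)
print(g[220:246:2,414:442:2]); print((W[220:246:2,414:442:2,2]*1000).round(0).astype(int))
m=np.zeros_like(g); m[218:246,412:442]=(W[218:246,412:442,2]<.0965)
n,lab,st,ce=cv2.connectedComponentsWithStats(m)
for k in range(1,n):
    if st[k,4]>20:
        v,u=np.where(lab==k); P=np.array([plane(a,b,ci,.0993)[:2] for a,b in zip(u,v)]); q=np.c_[(P-DO)@DX,(P-DO)@DY]*1000
        print(st[k],q.mean(0),q.min(0),q.max(0),'equiv dia',2*np.sqrt(len(P)/np.pi)*.4)
E
```

```text
[[ 92 135 191 197 196 198 195 195 191 194 201 194 197 195]
 [ 96 174 196 195 196 196 196 196 193 194 201 195 194 195]
 [ 99 182 195 198 197 198 197 197 191 182 197 195 195 197]
 [ 99 144 191 196 197 196 196 199 194 177 174 193 196 198]
 [ 98 174 195 194 198 195 194 187 171 172 200 194 193 199]
 [113 195 195 197 191 179 170 170 137  89 138 186 195 201]
 [111 194 195 194 177 168 169 167 112  91  91 156 187 197]
 [106 178 196 182 165 167 166 133  93  90  88 118 170 194]
 [117 195 195 166 148 149 125  98  94  90  88 109 144 189]
 [117 186 195 153 114 103  96  97  93  93  93 103 113 160]
 [119 134 159 135 129 105  99  97  94  94  97 110 124 134]
 [118 131 133 133 136 126 109 104 100 110 116 124 133 132]
 [122 132 135 134 134 131 131 125 124 125 128 132 133 132]]
[[                  95                  100                   99
                    99                   99                   99
                    99                  100                  100
                   100                  100                  100
                    99                  100]
 [                  95     
[... 3204 characters left out ...]
           96
                    97                   99                  100
                   100                   99]
 [                  99                   99                   99
                    99                  100                   99
                    98                   99                   99
                   100                   97                   99
                   100                   99]]
[412 218   3  28  59] [-9.0776 69.8126] [-17.6721  68.8002] [ 2.7253 70.631 ] equiv dia 3.4668979365276877
[421 229  16  14 171] [-4.4859 81.543 ] [-9.4692 76.2089] [ 0.4085 87.21  ] equiv dia 5.902188911239122<stdin>:5: RuntimeWarning: invalid value encountered in cast
```

```bash
python3 -c "
from h import *
delta([.5552,-.455,.2],Rw(-15.3))"
```

```text
t 48.80 pos [ 0.5752 -0.1601  0.2175] F [-0.4 -1.  -0.5] open 0.0467
twist [-0.013 -0.006  0.764] trans now-frame mm [-249.8 -158.1   16.4] target-frame mm [-289.7   58.5   17.5]
```

```bash
python3 -m pendant '[{"translation":[0,0,-10],"twist":[0,0,0.128],"grip":-0.2},{"translation":[0,0,0],"twist":[0,0,0.128],"grip":-0.2},{"translation":[0,0,0],"twist":[0,0,0.128],"grip":-0.2},{"translation":[0,0,0],"twist":[0,0,0.128],"grip":-0.2},{"translation":[0,0,0],"twist":[-0.01,0,0.128],"grip":-0.2},{"translation":[0,0,0],"twist":[0,0,0.124],"grip":-0.2},{"translation":[-40,8,0],"twist":[0,0,0],"grip":-0.2},{"translation":[-45,9,0],"twist":[0,0,0],"grip":-0.2},{"translation":[-45,9,0],"twist":[0,0,0],"grip":-0.2},{"translation":[-45,9,5],"twist":[0,0,0],"grip":-0.2}]' 20
python3 -m pendant '[{"translation":[-45,9,5],"twist":[0,0,0],"grip":-0.2},{"translation":[-40,8,5],"twist":[0,0,0],"grip":-0.2},{"translation":[-25,5,5],"twist":[0,0,0],"grip":-0.2},{"translation":[0,0,0],"twist":[0,0,0],"grip":-0.2},{"translation":[0,0,0],"twist":[0,0,0],"grip":-0.2},{"translation":[0,0,0],"twist":[0,0,0],"grip":-0.2},{"translation":[0,0,0],"twist":[0,0,0],"grip":-0.2},{"translation":[0,0,0],"twist":[0,0,0],"grip":-0.2},{"translation":[0,0,0],"twist":[0,0,0],"grip":-0.2},{"translation":[0,0,0],"twist":[0,0,0],"grip":-0.2}]' 20
cat > pin.py <<'E'
from h import *
import sys
np.set_printoptions(precision=4,suppress=True)
im,d,ci=look('wrist',sys.argv[1]); W=cloud(d,ci)
hsv=cv2.cvtColor(im,cv2.COLOR_RGB2HSV); m=((cv2.inRange(hsv,(0,150,70),(8,255,255))|cv2.inRange(hsv,(172,150,70),(180,255,255)))>0)&(W[...,2]>.03)&(W[...,2]<.16)&(W[...,1]<-.3)
n,lab,st,ce=cv2.connectedComponentsWithStats(m.astype(np.uint8)); k=np.argmax(st[1:,4])+1; P=W[lab==k]; print(st[k])
zt=np.percentile(P[:,2],97); t=P[P[:,2]>zt-.004]; print('head top z',zt,cv2.minAreaRect((t[:,:2]*1000).astype(np.float32)))
c=np.array(cv2.minAreaRect((t[:,:2]*1000).astype(np.float32))[0])/1000
r=np.hypot(W[...,0]-c[0],W[...,1]-c[1]); b=(abs(W[...,2]-.0413)<.003)&(r<.045); print('block top',b.sum(),cv2.minAreaRect((W[b][:,:2]*1000).astype(np.float32)))
g=(abs(W[...,2]-.053)<.004)&(r<.065)&(r>.03); V=W[g][:,:2]-c; print('loop az',np.degrees(np.arctan2(*V.mean(0)[::-1])) if g.any() else None,g.sum(),np.median(W[g][:,2]))
print('wire az spread',np.degrees(np.arctan2(V[:,1],V[:,0])).min(),np.degrees(np.arctan2(V[:,1],V[:,0])).max())
E
python3 pin.py w11.png; python3 -c "
from h import *
delta([.574,-.388,.13],Rw(-15.3))"
```

```text
t: 49.8
tool_pos: [0.5515, -0.3339, 0.2005]
orientation: [-2.499, -1.86, 0.018]
force: [0.7, -1.4, 0.5]
opening: 0.0372
t: 50.8
tool_pos: [0.5341, -0.4478, 0.1682]
orientation: [-2.487, -1.846, 0.024]
force: [0.2, 0.4, -0.2]
opening: 0.0368
[346 131  27  27 710]
head top z 0.08542347187172408 ((574.1287841796875, -388.4385986328125), (14.791964530944824, 15.161011695861816), 73.16023254394531)
block top 3281 ((574.1521606445312, -388.44537353515625), (46.01551055908203, 46.04667282104492), 30.249404907226562)
loop az 99.7696741394106 1039 0.054021985992818766
wire az spread 31.51221851563822 168.4650719121219
t 50.85 pos [ 0.5342 -0.4478  0.1683] F [ 1.   0.  -0.3] open 0.0373
twist [-0.044 -0.015 -0.026] trans now-frame mm [68.3 22.5 38.3] target-frame mm [68.2 22.6 38.3]
```

View pics/w11.png

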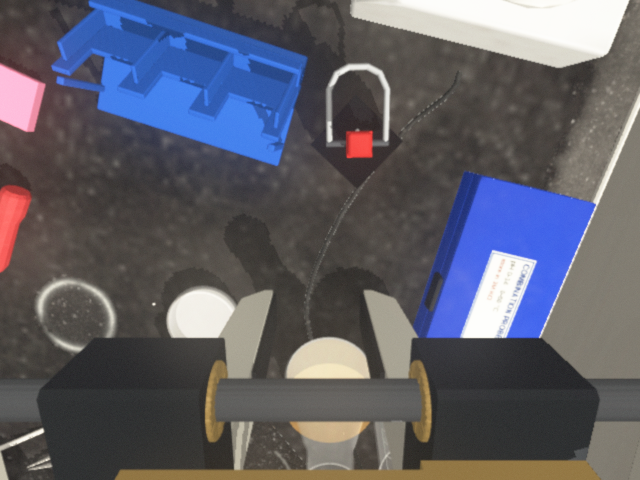

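```bash
python3 -m pendant '[{"translation":[0,0,0],"twist":[-0.044,-0.015,0],"grip":-0.2},{"translation":[22,7,0],"twist":[0,0,0],"grip":-0.2},{"translation":[22,7,0],"twist":[0,0,0],"grip":-0.2},{"translation":[20,7,10],"twist":[0,0,0],"grip":-0.2},{"translation":[0,0,15],"twist":[0,0,0],"grip":-0.2},{"translation":[0,0,15],"twist":[0,0,0],"grip":-0.2},{"translation":[0,0,0],"twist":[0,0,0],"grip":-0.2},{"translation":[0,0,0],"twist":[0,0,0],"grip":-0.2},{"translation":[0,0,0],"twist":[0,0,0],"grip":-0.2},{"translation":[0,0,0],"twist":[0,0,0],"grip":-0.2}]' 20
python3 -c "
from h import *
delta([.5741,-.3884,.060],Rw(-16.7))"
```

```text
t: 51.85
tool_pos: [0.5729, -0.3942, 0.1281]
orientation: [2.52, 1.867, -0.001]
force: [-0.1, 0.7, -0.8]
opening: 0.0373
t 51.85 pos [ 0.5729 -0.3942  0.1281] F [-0.1  0.7 -0.8] open 0.0373
twist [ 0.004  0.004 -0.004] trans now-frame mm [ 6.2 -0.8 68.1] target-frame mm [ 5.9 -0.5 68.1]
```

```bash
python3 -m pendant '[{"translation":[6,-0.5,0],"twist":[0.004,0.004,-0.004],"grip":-0.2},{"translation":[0,0,0],"twist":[0,0,0],"grip":-0.2},{"translation":[0,0,15],"twist":[0,0,0],"grip":-0.2},{"translation":[0,0,15],"twist":[0,0,0],"grip":-0.2},{"translation":[0,0,15],"twist":[0,0,0],"grip":-0.2},{"translation":[0,0,10],"twist":[0,0,0],"grip":-0.2},{"translation":[0,0,0],"twist":[0,0,0],"grip":-0.2},{"translation":[0,0,0],"twist":[0,0,0],"grip":-0.2},{"translation":[0,0,0],"twist":[0,0,0],"grip":-0.2},{"translation":[0,0,0],"twist":[0,0,0],"grip":-0.2}]' 20
python3 -c "
from h import *
delta([.5741,-.3884,.060],Rw(-16.7))"
```

```text
t: 52.85
tool_pos: [0.5735, -0.3882, 0.0676]
orientation: [-2.52, -1.873, 0.0]
force: [-0.1, -0.5, -0.3]
opening: 0.0372
t 52.85 pos [ 0.5735 -0.3882  0.0676] F [-0.1 -0.5 -0.3] open 0.0372
twist [-0.001 -0.001 -0.001] trans now-frame mm [-0.   0.6  7.6] target-frame mm [-0.   0.6  7.6]
```

```bash
python3 -m pendant '[{"translation":[0,0.6,4],"twist":[0,0,0],"grip":-0.2},{"translation":[0,0,3],"twist":[0,0,0],"grip":-0.2},{"translation":[0,0,0],"twist":[0,0,0],"grip":-0.2},{"translation":[0,0,0],"twist":[0,0,0],"grip":-1},{"translation":[0,0,0],"twist":[0,0,0],"grip":-1},{"translation":[0,0,0],"twist":[0,0,0],"grip":-1},{"translation":[0,0,0],"twist":[0,0,0],"grip":-1},{"translation":[0,0,0],"twist":[0,0,0],"grip":-1},{"translation":[0,0,0],"twist":[0,0,0],"grip":-1},{"translation":[0,0,0],"twist":[0,0,0],"grip":-1}]' 30
python3 -m pendant '[{"translation":[0,0,-10],"twist":[0,0,0],"grip":-1},{"translation":[0,0,-15],"twist":[0,0,0],"grip":-1},{"translation":[0,0,-15],"twist":[0,0,0],"grip":-1},{"translation":[0,0,-25],"twist":[0,0,0],"grip":-1},{"translation":[0,0,-35],"twist":[0,0,0],"grip":-1},{"translation":[0,0,-35],"twist":[0,0,0],"grip":-1},{"translation":[0,0,-35],"twist":[0,0,0],"grip":-1},{"translation":[0,0,0],"twist":[0,0,0],"grip":-1},{"translation":[0,0,0],"twist":[0,0,0],"grip":-1},{"translation":[0,0,0],"twist":[0,0,0],"grip":-1}]' 30
python3 -c "
from h import *
delta(dock(-4.5,82,200),Rw(28.5))"
```

```text
t: 53.85
tool_pos: [0.5753, -0.3893, 0.0623]
orientation: [2.52, 1.873, 0.001]
force: [-0.6, 0.3, 0.1]
opening: 0.0147
t: 54.85
tool_pos: [0.5755, -0.3895, 0.2508]
orientation: [2.513, 1.868, 0.005]
force: [-0.1, -0.1, -0.9]
opening: 0.0148
t 54.85 pos [ 0.5755 -0.3895  0.2508] F [-0.1 -0.1 -0.9] open 0.0148
twist [ 0.008  0.007 -0.79 ] trans now-frame mm [277.9  -9.9  49.8] target-frame mm [202.2 190.6  50.8]
```

```bash
python3 -m pendant '[{"translation":[0,0,0],"twist":[0.004,0.003,-0.131],"grip":-1},{"translation":[0,0,0],"twist":[0.004,0.003,-0.131],"grip":-1},{"translation":[0,0,0],"twist":[0,0,-0.131],"grip":-1},{"translation":[0,0,0],"twist":[0,0,-0.131],"grip":-1},{"translation":[0,0,0],"twist":[0,0,-0.131],"grip":-1},{"translation":[0,0,0],"twist":[0,0,-0.131],"grip":-1},{"translation":[30,29,0],"twist":[0,0,0],"grip":-1},{"translation":[35,33,0],"twist":[0,0,0],"grip":-1},{"translation":[35,33,0],"twist":[0,0,0],"grip":-1},{"translation":[35,33,0],"twist":[0,0,0],"grip":-1}]' 30
python3 -m pendant '[{"translation":[30,29,0],"twist":[0,0,0],"grip":-1},{"translation":[15,14,0],"twist":[0,0,0],"grip":-1},{"translation":[0,0,0],"twist":[0,0,0],"grip":-1},{"translation":[0,0,0],"twist":[0,0,0],"grip":-1},{"translation":[0,0,0],"twist":[0,0,0],"grip":-1},{"translation":[0,0,0],"twist":[0,0,0],"grip":-1},{"translation":[0,0,0],"twist":[0,0,0],"grip":-1},{"translation":[0,0,0],"twist":[0,0,0],"grip":-1},{"translation":[0,0,0],"twist":[0,0,0],"grip":-1},{"translation":[0,0,0],"twist":[0,0,0],"grip":-1}]' 30
python3 -c "
from h import *
delta(dock(-4.5,82,200),Rw(28.5))"
```

```text
t: 55.85
tool_pos: [0.6106, -0.2062, 0.233]
orientation: [-1.565, -2.692, -0.003]
force: [0.7, -0.1, -0.8]
opening: 0.0151
t: 56.85
tool_pos: [0.6222, -0.1404, 0.2251]
orientation: [-1.557, -2.682, 0.001]
force: [1.0, 0.2, -0.8]
opening: 0.0144
t 56.85 pos [ 0.6222 -0.1404  0.2251] F [ 1.   0.2 -0.8] open 0.0144
twist [-0.021 -0.034  0.022] trans now-frame mm [ 4.1 31.4 24.6] target-frame mm [ 5.6 30.7 25.1]
```

```bash
python3 -m pendant '[{"translation":[0,0,0],"twist":[-0.021,-0.034,0.022],"grip":-1},{"translation":[3,15,0],"twist":[0,0,0],"grip":-1},{"translation":[3,15,0],"twist":[0,0,0],"grip":-1},{"translation":[0,0,15],"twist":[0,0,0],"grip":-1},{"translation":[0,0,10],"twist":[0,0,0],"grip":-1},{"translation":[0,0,0],"twist":[0,0,0],"grip":-1},{"translation":[0,0,0],"twist":[0,0,0],"grip":-1},{"translation":[0,0,0],"twist":[0,0,0],"grip":-1},{"translation":[0,0,0],"twist":[0,0,0],"grip":-1},{"translation":[0,0,0],"twist":[0,0,0],"grip":-1}]' 30
python3 - <<'E'
from h import *
np.set_printoptions(precision=2,suppress=True)
delta(dock(-4.5,82,170),Rw(28.5)); s=robot.read_state()
im,d,ci=look('wrist','w12.png'); W=cloud(d,ci); R0=R.from_rotvec(s['orientation']).as_matrix(); Q=(W-s['tool_pos'])@R0*1000
np.savez('w12.npz',im=im,d=d,T=np.array(ci['cam_to_world']))
for z0 in (3,12,17,27,31,35,39,43,47,51,55):
    m=(abs(Q[...,0])<20)&(abs(Q[...,1])<15)&(abs(Q[...,2]-z0)<2); S=Q[m]
    if len(S)>6: print(z0,len(S),'x',np.percentile(S[:,0],[3,50,98]),'y',np.percentile(S[:,1],[3,50,97]))
m=(Q[...,0]>25)&(Q[...,0]<60)&(abs(Q[...,1])<30)&(Q[...,2]>5)&(Q[...,2]<18); S=Q[m]; print('loop',len(S),'x',np.percentile(S[:,0],[2,98]),'y',np.percentile(S[:,1],[2,50,98]),'z',np.percentile(S[:,2],[5,50,95]))
E
```

```text
t: 57.85
tool_pos: [0.6453, -0.1219, 0.1966]
orientation: [-1.609, -2.697, 0.002]
force: [0.1, -0.8, -1.5]
opening: 0.0151
t 57.85 pos [ 0.65 -0.12  0.2 ] F [ 0.1 -0.8 -1.5] open 0.0151
twist [-0. -0. -0.] trans now-frame mm [ 0.4  1.6 26.6] target-frame mm [ 0.4  1.5 26.6]
3 9 x [6.88 7.94 8.04] y [-4.53  0.29  4.63]
12 74 x [5.27 6.43 7.98] y [-6.83  0.08  5.9 ]
17 78 x [5.24 6.71 8.18] y [-5.49 -0.64  4.6 ]
31 32 x [3.11 4.36 4.98] y [-4.32 -0.67  2.46]
35 38 x [1.46 4.12 4.89] y [-4.42 -0.68  3.04]
39 42 x [0.62 4.07 4.99] y [-4.91 -0.69  3.63]
43 34 x [0.14 4.12 4.81] y [-4.54 -0.15  3.74]
47 35 x [1.93 3.91 4.68] y [-4.6  -1.26  3.21]
loop 1436 x [25.84 50.49] y [-20.83  -0.35  19.72] z [ 7.42  8.63 10.03]
```

View pics/w12.png

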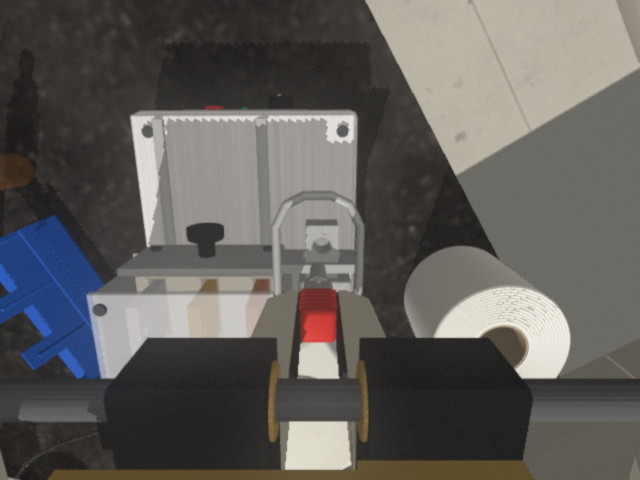

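```bash
python3 - <<'E'
from h import *
np.set_printoptions(precision=2,suppress=True)
delta(dock(-4.1,82.5,160),Rw(28.5))
z=np.load('w12.npz'); d=z['d']; ci=robot.camera_info('wrist'); ci['cam_to_world']=z['T']; W=cloud(d,ci)
q=np.stack([(W[...,:2]-DO)@DX,(W[...,:2]-DO)@DY],-1)*1000
m=(W[...,2]<.0965); m[:230]=0; m[262:]=0; m[:,308:]&=True; m[:,:308]=0; m[:,338:]=0
n,lab,st,ce=cv2.connectedComponentsWithStats(m.astype(np.uint8))
for k in range(1,n):
    if st[k,4]>20:
        v,u=np.where(lab==k); P=np.array([plane(a,b,ci,.0993)[:2] for a,b in zip(u,v)]); p=np.c_[(P-DO)@DX,(P-DO)@DY]*1000
        print(st[k],p.mean(0),p.min(0),p.max(0))
b=(abs(W[...,2]-.0993)<.002)&(q[...,0]>-25)&(q[...,0]<5)&(q[...,1]>60)&(q[...,1]<105); b[300:]=0; print('bar',b.sum(),np.percentile(q[b],[1,99],axis=0))
E
```

```text
t 57.90 pos [ 0.65 -0.12  0.2 ] F [-0.5 -0.2 -2.5] open 0.0148
twist [-0. -0. -0.] trans now-frame mm [ 0.   2.1 36.7] target-frame mm [ 0.1  2.  36.7]
[313 238  17  15 203] [-4.65 82.2 ] [-9.45 76.73] [ 0.49 87.63]
bar 880 [[-18.17  71.28]
 [  4.79  93.1 ]]
```

```bash
python3 -m pendant '[{"translation":[0.1,2.2,0],"twist":[0,0,0],"grip":-1},{"translation":[0,0,0],"twist":[0,0,0],"grip":-1},{"translation":[0,0,10],"twist":[0,0,0],"grip":-1},{"translation":[0,0,10],"twist":[0,0,0],"grip":-1},{"translation":[0,0,8],"twist":[0,0,0],"grip":-1},{"translation":[0,0,4],"twist":[0,0,0],"grip":-1},{"translation":[0,0,0],"twist":[0,0,0],"grip":-1},{"translation":[0,0,0],"twist":[0,0,0],"grip":-1},{"translation":[0,0,0],"twist":[0,0,0],"grip":-1},{"translation":[0,0,0],"twist":[0,0,0],"grip":-1}]' 30
python3 -c "
from h import *
delta(dock(-4.2,82.7,120.3),Rw(28.5))"
```

```text
t: 58.9
tool_pos: [0.6471, -0.1207, 0.1614]
orientation: [-1.609, -2.696, 0.002]
force: [-0.6, -0.6, -0.4]
opening: 0.0147
t 58.90 pos [ 0.6471 -0.1207  0.1614] F [-0.6 -0.6 -0.4] open 0.0147
twist [-0.002 -0.001 -0.003] trans now-frame mm [-0.1  0.2 41.1] target-frame mm [-0.1  0.1 41.1]
```

Aligned to 0.2 mm; go in slowly.

```bash
python3 -m pendant '[{"translation":[0,0,3],"twist":[0,0,0],"grip":-1},{"translation":[0,0,3],"twist":[0,0,0],"grip":-1},{"translation":[0,0,3],"twist":[0,0,0],"grip":-1},{"translation":[0,0,3],"twist":[0,0,0],"grip":-1},{"translation":[0,0,3],"twist":[0,0,0],"grip":-1},{"translation":[0,0,3],"twist":[0,0,0],"grip":-1},{"translation":[0,0,0],"twist":[0,0,0],"grip":-1},{"translation":[0,0,0],"twist":[0,0,0],"grip":-1},{"translation":[0,0,0],"twist":[0,0,0],"grip":-1},{"translation":[0,0,0],"twist":[0,0,0],"grip":-1}]' 30
python3 -c "
from h import *
delta(dock(-4.2,82.7,120.3),Rw(28.5))"
```

```text
t: 59.9
tool_pos: [0.6475, -0.1208, 0.1426]
orientation: [-1.61, -2.697, 0.002]
force: [1.0, -0.1, -0.9]
opening: 0.0147
t 59.90 pos [ 0.6475 -0.1208  0.1426] F [ 1.  -0.1 -0.9] open 0.0147
twist [-0.001 -0.    -0.003] trans now-frame mm [ 0.2 -0.2 22.3] target-frame mm [ 0.2 -0.2 22.3]
```

```bash
python3 -m pendant '[{"translation":[0,0,4],"twist":[0,0,0],"grip":-1},{"translation":[0,0,4],"twist":[0,0,0],"grip":-1},{"translation":[0,0,4],"twist":[0,0,0],"grip":-1},{"translation":[0,0,4],"twist":[0,0,0],"grip":-1},{"translation":[0,0,2],"twist":[0,0,0],"grip":-1},{"translation":[0,0,1],"twist":[0,0,0],"grip":-1},{"translation":[0,0,1],"twist":[0,0,0],"grip":-1},{"translation":[0,0,1],"twist":[0,0,0],"grip":-1},{"translation":[0,0,1],"twist":[0,0,0],"grip":-1},{"translation":[0,0,1],"twist":[0,0,0],"grip":-1}]' 30
python3 -c "
from h import *
delta(dock(-4.2,82.7,120.3),Rw(28.5))"
```

```text
t: 60.9
tool_pos: [0.6476, -0.1209, 0.1202]
orientation: [-1.61, -2.698, 0.002]
force: [-3.8, 0.1, 6.1]
opening: 0.0146
t 60.90 pos [ 0.6476 -0.1209  0.1202] F [-3.8  0.1  6.1] open 0.0146
twist [-0.001  0.    -0.003] trans now-frame mm [ 0.3 -0.2 -0.1] target-frame mm [ 0.3 -0.2 -0.1]
```

```bash
python3 -m pendant '[{"translation":[0,0,1.5],"twist":[0,0,0],"grip":-1},{"translation":[0,0,1.5],"twist":[0,0,0],"grip":-1},{"translation":[0,0,0],"twist":[0,0,0],"grip":-0.5},{"translation":[0,0,0],"twist":[0,0,0],"grip":-0.5},{"translation":[0,0,0],"twist":[0,0,0],"grip":-0.5},{"translation":[0,0,-15],"twist":[0,0,0],"grip":-0.5},{"translation":[0,0,-20],"twist":[0,0,0],"grip":-0.5},{"translation":[0,0,-20],"twist":[0,0,0],"grip":-0.5},{"translation":[0,0,-15],"twist":[0,0,0],"grip":-0.5},{"translation":[0,0,0],"twist":[0,0,0],"grip":-0.5}]' 30
cat > lp.py <<'E'
from h import *
import sys
np.set_printoptions(precision=1,suppress=True)
im,d,ci=look('wrist',sys.argv[1]); W=cloud(d,ci); q=np.concatenate([np.stack([(W[...,:2]-DO)@DX,(W[...,:2]-DO)@DY],-1),W[...,2:]],-1)*1000
hsv=cv2.cvtColor(im,cv2.COLOR_RGB2HSV); red=((cv2.inRange(hsv,(0,150,60),(8,255,255))|cv2.inRange(hsv,(172,150,60),(180,255,255)))>0)&(abs(q[...,0]+5)<25)&(abs(q[...,1]-82)<25)&(q[...,2]>100)
S=q[red]; print('head',len(S),np.percentile(S,[2,50,98],axis=0) if len(S) else '')
m=(abs(q[...,1]-82)<28)&(q[...,0]>-62)&(q[...,0]<-21)&(q[...,2]>57)&(q[...,2]<118); m[330:]=0; S=q[m]; print('loop',len(S),np.percentile(S,[2,50,98],axis=0) if len(S) else '')
m=(abs(q[...,2]-114.3)<2)&(abs(q[...,0])<40)&(abs(q[...,1])<55); m[300:]=0; print('plate x',np.percentile(q[m][:,0],[2,98]) if m.any() else '')
E
python3 lp.py w13.png; python3 -c "
from h import *
delta(dock(-52.5,82.7,140),Rw(28.5))"
```

```text
t: 61.9
tool_pos: [0.6484, -0.121, 0.1969]
orientation: [1.608, 2.695, -0.0]
force: [0.2, -0.5, 0.4]
opening: 0.0231
head 637 [[-12.5  75.4 125.4]
 [ -6.9  82.4 142. ]
 [  0.9  89.3 143.6]]
loop 891 [[-54.5  61.7 110.2]
 [-43.4  82.5 112. ]
 [-22.  102.6 113.6]]
plate x [ 6.7 12.8]
t 61.95 pos [ 0.648  -0.1209  0.1956] F [-0.2 -0.1  0.3] open 0.0232
twist [ 0.001  0.002 -0.002] trans now-frame mm [48.9 -0.7 55.5] target-frame mm [48.8 -0.6 55.6]
```

```bash
python3 -m pendant '[{"translation":[24,-0.5,0],"twist":[0,0,0],"grip":-1},{"translation":[24,0,0],"twist":[0,0,0],"grip":-1},{"translation":[0,0,0],"twist":[0,0,0],"grip":-1},{"translation":[0,0,0],"twist":[0,0,0],"grip":-1},{"translation":[0,0,15],"twist":[0,0,0],"grip":-1},{"translation":[0,0,15],"twist":[0,0,0],"grip":-1},{"translation":[0,0,15],"twist":[0,0,0],"grip":-1},{"translation":[0,0,10],"twist":[0,0,0],"grip":-1},{"translation":[0,0,0],"twist":[0,0,0],"grip":-1},{"translation":[0,0,0],"twist":[0,0,0],"grip":-1}]' 20
python3 -c "
from h import *
delta(dock(-51.5,82.5,115),Rw(28.5))"
```

```text
t: 62.95
tool_pos: [0.6209, -0.0803, 0.1272]
orientation: [-1.61, -2.689, 0.007]
force: [0.5, -0.3, 0.0]
opening: 0.0005
t 62.95 pos [ 0.6209 -0.0803  0.1272] F [ 0.5 -0.3  0. ] open 0.0005
twist [-0.008 -0.004 -0.006] trans now-frame mm [-0.8  3.8 12.2] target-frame mm [-0.8  3.7 12.2]
```

```bash
python3 -m pendant '[{"translation":[-0.8,3.7,0],"twist":[-0.008,-0.004,-0.006],"grip":-1},{"translation":[0,0,0],"twist":[0,0,0],"grip":-1},{"translation":[0,0,7],"twist":[0,0,0],"grip":-1},{"translation":[0,0,6],"twist":[0,0,0],"grip":-1},{"translation":[0,0,6],"twist":[0,0,0],"grip":-1},{"translation":[-1,0,6],"twist":[0,0,0],"grip":-1},{"translation":[-1.5,0,6],"twist":[0,0,0],"grip":-1},{"translation":[-2,0,5],"twist":[0,0,0],"grip":-1},{"translation":[0,0,0],"twist":[0,0,0],"grip":-1},{"translation":[0,0,0],"twist":[0,0,0],"grip":-1}]' 20
python3 -c "
from h import *
delta(dock(-39,82.5,76),Rw(28.5))"
```

```text
t: 63.95
tool_pos: [0.6288, -0.0839, 0.09]
orientation: [1.603, 2.697, 0.003]
force: [-0.3, -1.2, 0.8]
opening: 0.0006
t 63.95 pos [ 0.6288 -0.0839  0.09  ] F [-0.3 -1.2  0.8] open 0.0006
twist [0.004 0.003 0.001] trans now-frame mm [-6.4 -1.6 14. ] target-frame mm [-6.4 -1.6 14. ]
```

```bash
python3 -m pendant '[{"translation":[-1.5,0,3.5],"twist":[0,0,0],"grip":-1},{"translation":[-1.5,0,3.5],"twist":[0,0,0],"grip":-1},{"translation":[-1.5,0,3.5],"twist":[0,0,0],"grip":-1},{"translation":[-1.5,0,3.5],"twist":[0,0,0],"grip":-1},{"translation":[-2,0,2.5],"twist":[0,0,0],"grip":-1},{"translation":[-2,0,2],"twist":[0,0,0],"grip":-1},{"translation":[-2,0,1],"twist":[0,0,0],"grip":-1},{"translation":[0,0,0],"twist":[0,0,0],"grip":-1},{"translation":[0,0,0],"twist":[0,0,0],"grip":-1},{"translation":[0,0,0],"twist":[0,0,0],"grip":-1}]' 20
python3 -c "
from h import *
delta(dock(-39,82.5,76),Rw(28.5))"
```

```text
t: 64.95
tool_pos: [0.6358, -0.0959, 0.0697]
orientation: [1.603, 2.696, 0.003]
force: [0.4, 0.5, -0.2]
opening: 0.0003
t 64.95 pos [ 0.6358 -0.0959  0.0697] F [ 0.4  0.5 -0.2] open 0.0003
twist [0.005 0.004 0.001] trans now-frame mm [ 7.4 -2.  -6.4] target-frame mm [ 7.5 -2.  -6.3]
```

```bash
python3 -m pendant '[{"translation":[12,0,0],"twist":[0,0,0],"grip":-1},{"translation":[12,0,0],"twist":[0,0,0],"grip":-1},{"translation":[0,0,-25],"twist":[0,0,0],"grip":-1},{"translation":[0,0,-35],"twist":[0,0,0],"grip":-1},{"translation":[0,0,-40],"twist":[0,0,0],"grip":-1},{"translation":[0,0,-40],"twist":[0,0,0],"grip":-1},{"translation":[-25,0,-10],"twist":[0,0,0],"grip":-1},{"translation":[-30,0,0],"twist":[0,0,0],"grip":-1},{"translation":[-10,-25,0],"twist":[0,0,0],"grip":-1},{"translation":[0,0,0],"twist":[0,0,0],"grip":-1}]' 20
python3 lp.py w14.png; python3 - <<'E'
from h import *
im,d,ci=look('side','s14.png')
a=cv2.imread('pics/w14.png')[60:360,200:600]; b=im[180:400,140:340,::-1]
a=cv2.resize(a,(533,400)); b=cv2.resize(b,None,fx=400/220,fy=400/220); h=np.hstack([a,b])[:, :800]; print(h.shape)
cv2.imwrite('pics/c14.png',h)
E
```

```text
t: 65.95
tool_pos: [0.6275, -0.133, 0.2234]
orientation: [-1.594, -2.707, -0.003]
force: [-0.3, 0.8, -0.4]
opening: 0.0006
head 614 [[-11.9  74.5 124.4]
 [ -6.9  81.8 141.8]
 [  1.8  89.  143.7]]
loop 0 
plate x [ 6.8 12.7]
(400, 800, 3)
```

View pics/c14.png

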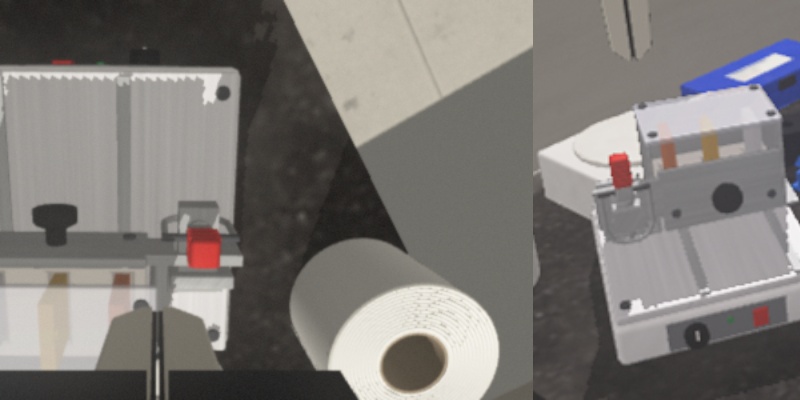

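```bash
python3 - <<'E'
from h import *
np.set_printoptions(precision=1,suppress=True)
im,d,ci=look('side'); W=cloud(d,ci); q=np.concatenate([np.stack([(W[...,:2]-DO)@DX,(W[...,:2]-DO)@DY],-1),W[...,2:]],-1)*1000
m=(abs(q[...,1]-82)<26)&(q[...,0]>-60)&(q[...,0]<5)&(q[...,2]>56)&(q[...,2]<76); S=q[m]
print('loop below bar',len(S),np.percentile(S,[2,50,98],axis=0) if len(S) else '')
# coupon tops through hood: project expected top edges (front end) to pixels
f=240/np.tan(np.radians(ci['vertical_fov'])/2); T=np.array(ci['cam_to_world'])
def px(P): c=T[:3,:3].T@(P-T[:3,3]); return np.array([ci['cx']+f*c[0]/-c[2],ci['cy']-f*c[1]/-c[2]])
for n,y in (('al',-37.8),('brass',.3),('cu',38.2)):
    p=px(dock(23,y,131.3)); print(n,'expected front-top px',p)
hsv=cv2.cvtColor(im,cv2.COLOR_RGB2HSV)
for n,lo,hi in (('brass',(14,40,80),(28,255,255)),('cu',(0,35,80),(13,255,255))):
    mm=cv2.inRange(hsv,lo,hi); mm[:215]=0; mm[300:]=0; mm[:,:190]=0; mm[:,275:]=0
    k,lab,st,ce=cv2.connectedComponentsWithStats(mm); print(n,[s.tolist() for s in st[1:] if s[4]>15])
E
```

```text
loop below bar 100 [[ -7.8  63.7  61.4]
 [ -5.1  82.2  66.7]
 [ -2.8 100.2  74.5]]
al expected front-top px [263.3 249.5]
brass expected front-top px [239.5 253.9]
cu expected front-top px [215.  258.4]
brass [[232, 253, 11, 16, 132]]
cu [[210, 257, 10, 16, 126], [190, 264, 5, 19, 72]]
```

```bash
python3 -c "
from plant import robot
print(robot.read_state()['t'],robot.read_state()['force']); print(robot.close_job())"
```

```text
66.1 [-0.34196803 -0.85730834 -0.40179251]
the job is handed in; nothing more can be done
None
```

The shaker is loaded and locked, and the job was handed in at t = 66 s with the gripper clear of everything.

All three coupons were present. I drew the carriage out by the knob and stood grey in slot 1, copper in slot 3 and brass in slot 2, hole end up. I then slid the carriage home, seated the hitch pin through the drawbar and snapped its loop shut.

Last checks:
- **Carriage home:** the front plate's face reads 6.8 mm past the dock origin against about 6 mm expected. The push ended at a stop at about 16 N.
- **Coupons seated:** grey and brass tops read about 131 mm in the side camera after allowing for its bias, against 130 mm nominal. Copper met the slot floor at 5 N. After closing, the brass and copper tops were within about 2 px of where they should be through the hood. I did not measure copper's height as directly as the other two.
- **Pin and loop:** the head top reads about 142 mm against 141 mm nominal, so the collar is on the bar. The loop's wire hangs straight down around the drawbar, fully shut.
- **Carriage shift:** placing the second coupon nudged the carriage in by about 2 mm while it was out. I saw this before placing the third and corrected for it.
- **Bystanders:** the robot came near neither the flask nor the dropper bottle.

No check failed or disagreed beyond the small camera offsets above.

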